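Get the garlic out from behind the mill and jars

ROBOT

A 6-joint arm with a two-finger parallel gripper is mounted at the origin on a cart in front of the work surface, level with it; the furniture and walls round the work are solid. World frame = base frame: x ahead of the robot, y to its left, z up, the work surface at z = 0. Lengths are in m, angles in rad, forces in N, time in s.
With the tool pointing down it reaches from about 0.3 to 0.775 m from the base axis. Payload 14.6 kg.
Tool frame: the origin (TCP) lies on the centre line of the jaws, within the pads' length; the fingertips stand ctrl.tcp_to_tips ahead of it and the grasp point (between the pads) lies 2 mm behind it (ctrl.tcp_to_tips is the distance from the TCP to the fingertips, in m); z points along the fingers, y is the line along which they close (so a half turn about z gives the same grasp; the last joint's range is limited). The gripper opens to 94 mm and grips with 3 to 60 N. Pads are 16 mm wide; open, the fingers measure 119 mm over their backs; the gripper's body (75 mm by 177 mm) begins 78 mm behind the grasp point.
Start: joints at [1.256, 0.3, 1.521, -0, 1.321, -0.067], TCP at [0.135, 0.533, 0.222] pointing down, gripper open.
Joint ranges: [-3.03, 3.03], [-0.79, 2.21], [0.23, 2.52], [-1.04, 4.18], [0, 3.07], [-2.55, 2.55]. Speed limits (rad/s): [2.22, 2.22, 2.57, 3.14, 3.14, 3.14].

INTERFACE

Orientations are given as [roll, pitch, yaw] about the fixed x, y, z axes, in that order (R = Rz(yaw) Ry(pitch) Rx(roll)).
In Python, from station import telemetry, viewer, hand_in, ctrl gives the robot as it stands.
- The arm moves only by the tool step_arm, never from a script. Its argument "plan" is a list of rows, each an object of numbers: "dx", "dy", "dz": the shift along the tool's x, y, z scaled (see below); "rx", "ry", "rz": the turn, a rotation vector about the tool's x, y, z scaled (see below); "claw": the closure, from 0 (fully open) to 1 (shut). In form: [{"dx": .., "dy": .., "dz": .., "rx": .., "ry": .., "rz": .., "claw": ..}, ...]. A call has 1 to 10 rows; each row shifts and turns the commanded pose from where the row before left it, along the tool's axes as they then stand; what a row does not reach is not made up. The controller multiplies each number of a shift by 0.1 m and each number of a turn by 90 degrees. A row lasts 1/10 s, in which the tool goes at most 50 mm and 8.59 degrees, less where a joint would pass 70% of its speed; a pose out of reach is approached as far as the arm can. A call with a number of a shift or a turn outside -1 to 1 is refused whole. A call with a gripper value outside its range is refused whole. The fingers move at their own pace and stop on an object; "grip_force" is the grip in N (left out, the last holds). Time passes only in rows, so rows that do not move let the fingers close. It gives the time, the measured TCP pose, the force, the opening and the grip force at its end, in the units of the state.
- telemetry.get_obs(): the state, without advancing time (a new reading comes with each control period).
- viewer.camera(name): name is "scene" or "top" or "wrist"; returns a dict with "img" (420x560x3 uint8, red, green, blue), "z_map" (420x560 float32, m along the optical axis (not along the pixel's ray), 0 where there is no reading), "fx", "fy", "cx", "cy" (pixels), "R" (3x3) and "t" (3): a world point X has camera coordinates R X + t; the wrist camera has in their place "tool_from_camera" (4x4, takes a point from camera to tool coordinates, whose origin is the TCP and whose axes are the flange's). Camera axes: x right, y down, z forward; pixel columns grow to the right and rows downward; lengths in m; the calibration is good to about 2 mm. A picture is of the moment at which its call begins: read the wrist's pose just before it.
- hand_in(): hands the job in; it is judged then, once.
Trained networks look in a picture, given as the dict that the camera call returned (one of the last four; its "shot" number tells which), for a name from the list of things; names that differ only in an ending like _2 or _b are one class to them, and where a whole thing is asked for, a point or a joint stands for the part that bears it (a point fixed in the world has none). Each returns a list of dicts, best first, with "score" (0 to 1); they miss things now and then, are a little off and sometimes report something else, mostly with a low value. They report only what shows in the picture. A call takes as long as a camera call. They do not tell look-alikes from the thing itself.
- viewer.recognise(target, picture): "rect" ([left, top, right, bottom] in pixels, round what is visible of it).
The state is a dict: "time_s": time; "qpos": joint angles; "joint_vel": joint speeds; "tau": joint torques, N m; "ee_pos": TCP position; "eef_rot": TCP orientation; "force": force on the tool from outside, world axes, zero at the start; "moment": the same for the moment, N m; "grip_width": finger opening in m; "grip_force": force on a finger pad.
Only numpy, scipy, OpenCV 4.12 (cv2) and the standard library are available. Lean on these libraries where they do the work, as an engineer would, in place of code of your own. Each camera call takes 0.05 s, during which the arm holds its last target. There are 200 camera calls.

TASK

The garlic sits in the back row of the wooden condiment tray, crowded in by the pepper mill, the salt shaker and the spice jar. First move those three out of the way, standing them upright together on the pale stone slab without shifting the garlic; then take the garlic and set it on its base in the middle of the saucer. Only then put the mill, the shaker and the jar back upright in the tray, each just where it stood at the start, and leave the timer and the cup alone.

Things in the scene. Friction and masses are not known exactly. Their poses are not given: they have to be found in the camera images.
- pepper_mill_center (a point): Tall turned wooden pepper mill, loose, 170 mm high, 58 mm across its body (which reaches up to 122 mm above its foot; grip it as if straight-sided, the narrower waist is solid to the touch), with a rounded head 49 mm across (from 123 to 159 mm) and a small 12 mm knob on top; does not turn or come apart. 0.13 to 0.25 kg. Upright; told apart by its shape. This point lies on its axis, half-way up. Starts at the left or right place of the tray's front row.
- salt_shaker_center (a point): Round glass salt shaker with a grey cap, loose, 90 mm high; body 44 mm across up to 74 mm above its foot, cap 34 mm across. 0.08 to 0.13 kg. Upright; told apart by its shape. This point lies on its axis, half-way up. Starts at the other place of the front row.
- spice_jar_center (a point): Round spice jar with a dark brown lid, loose, 105 mm high, 41 mm across all the way up. About 0.11 kg. Upright; told apart by its shape. This point lies on its axis, half-way up. Starts at the left or right place of the tray's back row.
- garlic_center (a point): Garlic bulb, loose, 60 by 57 mm across at its widest, 58 mm high with its stem tip up. About 0.04 kg. It stands on its base; this point is 29 mm above the base, on its axis. Starts at the other place of the back row.
- tray: Light wooden square tray, fixed, 190 by 190 mm; its floor is 6 mm above the worktop, its rim (6 mm thick) 16 mm above the worktop. Origin: centre of its underside, on the worktop; x points away from the robot (front to back), y to the left. It has four places, within 2 mm of x = -39 mm (front row) or +39 mm (back row) and y = -39 or +39 mm, none of them marked.
- slab: Pale stone slab, fixed, 180 by 180 mm, 12 mm thick, flat top: the side area, with room for all three. Origin: centre of its underside; x and y along its edges, x pointing away from the robot.
- saucer: Round white saucer, fixed, 124 mm across; flat floor of 84 mm diameter, 6 mm above the worktop, sloping rim 13 mm above the worktop. Origin: centre of its underside. Tray, slab and saucer swap places from start to start.
- timer_center (a point): Bystander: round wind-up kitchen timer with a red domed top, 62 mm across, 43 mm high, loose on the worktop behind the work. Leave alone. Point at its centre.
- cup_center (a point): Bystander: small green cup, 65 mm across, 94 mm with its handle, 52 mm high, loose on the worktop behind the work. Leave alone. Point at its centre.
Mind the look-alikes: they are no part of the job. Of the things that look like the part that bears pepper_mill_center, the larger one is meant.

How it is judged:
By the outcome, as a careful person would: the job done as asked, in the order asked, and still so for the second after the job is handed in, with the robot touching nothing.
It also fails if it takes over 144 s, if anything falls off the work surface, if the arm or the gripper's body presses on something with over 40 N, if the wrist force passes 120 N, or if a joint passes its speed limit or range.

## Working session

There is one attempt and no reset: what is moved stays moved. The work goes in short steps, Python scripts to look and compute and a tool call to move; the robot and the scene stay as the last step left them, time stands still between calls to the robot, and variables do not carry over. Pictures are saved under pics/ and viewed, at most 14 in all, crops included, and the job is handed in when it is done.

Besides the shell and the picture viewer there is one more tool, called as name([rows], argument=value, ...), one row to a line, values as JSON. step_arm: Moves the arm, as the interface text tells. Shifts and turns lie within -1 to 1; 1 stands for 0.1 m of shift or 90 degrees of turn. Its arguments: {"type":"object","properties":{"plan":{"type":"array"},"grip_force":{"type":"number"}},"required":["plan"]}

```bash
mkdir -p pics; ls
python3 - <<'E'
from station import telemetry, viewer, ctrl
import cv2,numpy as np,pickle
o=telemetry.get_obs();print(o['time_s'],o['ee_pos'],o['eef_rot'],o['grip_width'],ctrl.tcp_to_tips,[a for a in dir(ctrl) if a[0]!='_'])
P={}
for n in('scene','top'):
    p=viewer.camera(n);P[n]=p
    cv2.imwrite(f'pics/{n}0.png',p['img'][:,:,::-1])
    print(n,p['fx'],p['cx'],p['cy'],np.round(p['R'],3).tolist(),np.round(p['t'],3))
    for k in['pepper_mill_center','salt_shaker_center','spice_jar_center','garlic_center','tray','slab','saucer','timer_center','cup_center']:
        print(k,[(np.round(d['rect']).tolist(),round(d['score'],2)) for d in viewer.recognise(k,p)[:3]])
pickle.dump(P,open('p0.pkl','wb'))
E
```

```text
pics
0.0 [0.13480669 0.53295616 0.22186857] [-3.14038279e+00 -1.13627074e-04  2.89381024e+00] 0.09385209973429309 0.017 ['MotionError', 'tcp_to_tips']
scene 512.2947752340675 283.5864592623824 209.0957750877289 [[0.762, -0.647, -0.02], [-0.405, -0.453, -0.795], [0.505, 0.614, -0.607]] [-0.37   0.339  1.068]
pepper_mill_center [([163.0, 170.0, 177.0, 208.0], 0.94), ([180.0, 169.0, 204.0, 220.0], 0.72), ([298.0, 186.0, 319.0, 211.0], 0.71)]
salt_shaker_center [([206.0, 206.0, 218.0, 237.0], 0.8)]
spice_jar_center [([224.0, 187.0, 243.0, 225.0], 0.88), ([204.0, 208.0, 220.0, 238.0], 0.35)]
garlic_center [([207.0, 194.0, 224.0, 208.0], 0.63)]
tray [([170.0, 201.0, 261.0, 251.0], 0.72)]
slab [([270.0, 272.0, 378.0, 355.0], 0.95)]
saucer []
timer_center [([299.0, 187.0, 318.0, 210.0], 0.54)]
cup_center [([350.0, 219.0, 385.0, 246.0], 0.94)]
top 455.5086676231623 282.81924257161637 209.95355458848664 [[-0.129, -0.992, 0.002], [-0.968, 0.125, -0.22], [0.218, -0.03, -0.976]] [0.14  0.548 1.079]
pepper_mill_center [([140.0, 283.0, 165.0, 306.0], 0.68), ([174.0, 271.0, 209.0, 292.0], 0.65)]
salt_shaker_center [([219.0, 270.0, 237.0, 284.0], 0.76)]
spice_jar_center [([212.0, 233.0, 228.0, 256.0], 0.67), ([174.0, 270.0, 209.0, 293.0], 0.58)]
garlic_center [([180.0, 237.0, 204.0, 263.0], 0.9)]
tray [([169.0, 224.0, 256.0, 306.0], 0.73)]
slab [([339.0, 205.0, 426.0, 285.0], 0.65)]
saucer [([273.0, 226.0, 324.0, 271.0], 0.88), ([211.0, 232.0, 230.0, 256.0], 0.59)]
timer_center [([230.0, 152.0, 252.0, 175.0], 0.77)]
cup_center [([314.0, 143.0, 352.0, 167.0], 0.86), ([270.0, 223.0, 325.0, 273.0], 0.32)]
```

Run:
```python
import cv2,numpy as np,pickle
a=cv2.imread('pics/top0.png');b=cv2.imread('pics/scene0.png')
c=cv2.resize(a[130:320,120:440],None,fx=2.5,fy=2.5,interpolation=cv2.INTER_CUBIC)
cv2.imwrite('pics/topc.png',c)
cv2.imwrite('pics/scenec.png',cv2.resize(b[140:380,140:420],None,fx=2.5,fy=2.5,interpolation=cv2.INTER_CUBIC))
```

```text
(no output)
```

View pics/topc.png

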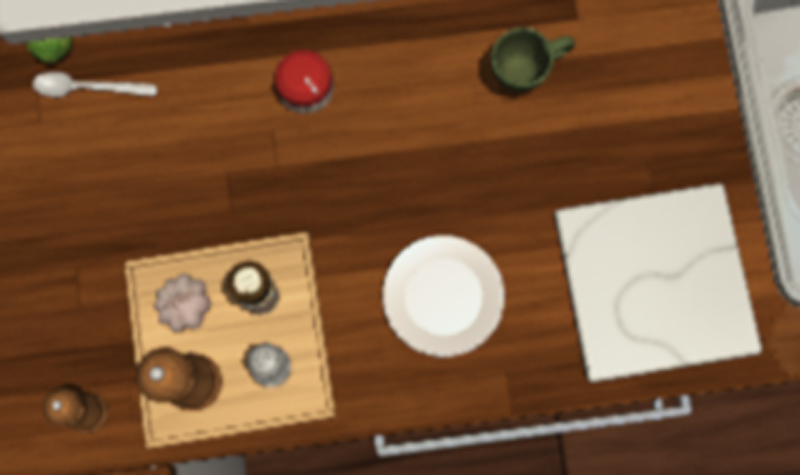

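View pics/scenec.png

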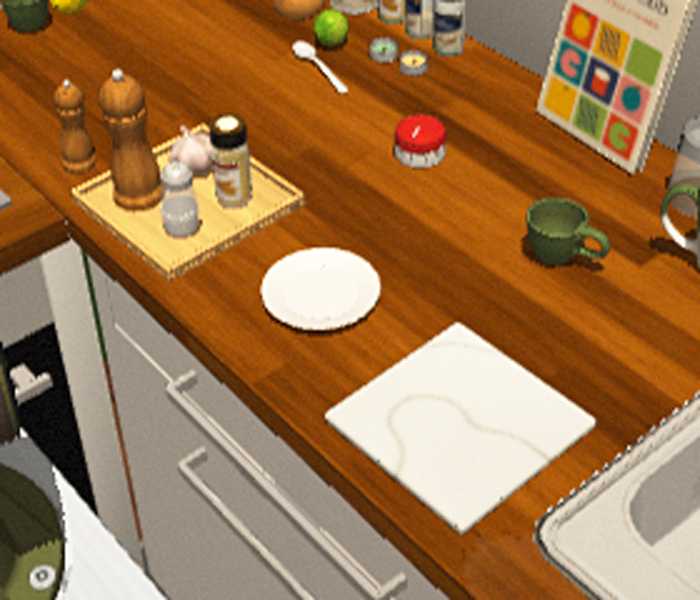

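The top crop shows tray (130-330, 235-445), with garlic at (183,302) back left, jar at (250,287) back right, mill at (165,375) front left and shaker at (268,363) front right. Two things look like the mill: the larger one inside the tray (165,375), and a small one outside it (68,405). The larger one, in the tray's front row, is meant. The scene crop is enlarged and confirms it: tall mill at (130,140), small one at (73,125).

```bash
cat > h.py <<'E'
import numpy as np,cv2,pickle
from scipy.optimize import least_squares
def cloud(p):
    z=p['z_map'];v,u=np.nonzero(z>0);d=z[v,u]
    X=np.stack([(u-p['cx'])/p['fx']*d,(v-p['cy'])/p['fy']*d,d],1)
    return (X-p['t'])@p['R'],u,v
def rectfit(X):
    (c,s,a)=cv2.minAreaRect((X[:,:2]*1000).astype(np.float32));return np.round(c,1),np.round(s,1),a
def circ(X,r):  # fixed radius, robust
    f=lambda c:np.hypot(X[:,0]-c[0],X[:,1]-c[1])-r
    return least_squares(f,np.median(X[:,:2],0),loss='soft_l1',f_scale=.001)
E
python3 - <<'E'
from h import *
P=pickle.load(open('p0.pkl','rb'))
for n,p in P.items():
    X,u,v=cloud(p);print(n,'cam',-p['R'].T@p['t'])
    g=p['img'][v,u].astype(int)
    w=(abs(X[:,2])<.01)&(u>100)&(u<450)
    print('table z med',np.median(X[w,2]))
    if n=='top':
        def at(a,b,c,d):return (u>=a)&(u<=b)&(v>=c)&(v<=d)
        for k,m in dict(slab=at(335,430,200,290),saucer=at(268,328,220,275),tray=at(165,258,220,310)).items():
            Y=X[m];h=np.histogram(Y[:,2],bins=np.arange(-.01,.03,.002));print(k,h[0])
            lo={'slab':.007,'saucer':.004,'tray':.003}[k]
            s=Y[(Y[:,2]>lo)&(Y[:,2]<.02)];print(rectfit(s),s[:,:2].min(0),s[:,:2].max(0),len(s))
        for k,m in dict(timer=at(228,254,150,177),cup=at(312,354,141,169),fake=at(138,168,281,308)).items():
            Y=X[m];Y=Y[Y[:,2]>.015];print(k,np.median(Y,0),Y.min(0),Y.max(0))
        # items
        for k,(m,lo) in dict(mill=(at(170,212,265,298),.03),salt=(at(215,240,265,288),.03),jar=(at(208,232,230,258),.03),garlic=(at(178,206,235,264),.02)).items():
            Y=X[m];Y=Y[Y[:,2]>lo];print(k,len(Y),Y[:,2].max(),Y.min(0),Y.max(0))
E
```

```text
scene cam [-0.12104464 -0.74170173  0.91005559]
table z med -0.0006884230347642359
top cam [0.31367255 0.10298904 1.17289027]
table z med 0.0005886354899347858
slab [   3   19  135  547 1061 1053  604  199  247  839 1588 1414  595  127
   20    0    0    0    0]
(array([ 447.6, -190.5]), array([201.9, 258.9]), 1.9194449186325073) [ 0.34452678 -0.31688635] [ 0.55075955 -0.06257737] 4733
saucer [  0   7  63 274 480 497 407 325 411 361 265 192  95  26   1   0   0   0
   0]
(array([472.8,  40.2]), array([155. , 140.5]), 82.64130401611328) [ 0.39541637 -0.04414974] [0.5481599 0.1237708] 1676
tray [   0    5   81  414  893  974  913 1100 1030  526  169  151  207  224
  100   31   22    5    4]
(array([457.8, 268.5]), array([243.3, 231. ]), 83.23953247070312) [0.34008693 0.13670528] [0.58249027 0.39073376] 3956
timer [0.71106896 0.1599699  0.03978616] [0.68512298 0.13006316 0.01577595] [0.74421509 0.19120233 0.04843327]
cup [ 0.71402888 -0.08188721  0.0405999 ] [ 0.66934725 -0.12920481  0.01517061] [ 0.73298939 -0.03646054  0.05603494]
fake [0.39881592 0.40718034 0.09854012] [0.3817636  0.39678767 0.01509427] [0.41913243 0.42864438 0.11902022]
mill 609 0.17805978124219027 [0.38878804 0.27940296 0.03419642] [0.43916735 0.33262189 0.17805978]
salt 261 0.09804034217170403 [0.39828356 0.20349759 0.03296854] [0.43707844 0.24623431 0.09804034]
jar 318 0.11637589143457308 [0.47393441 0.21010634 0.03111278] [0.51360529 0.24998961 0.11637589]
garlic 381 0.06531055510467636 [0.46528228 0.27957884 0.02663796] [0.52182341 0.33439649 0.06531056]
```

Run:
```python
from h import *
P=pickle.load(open('p0.pkl','rb'));p=P['top']
K=np.array([[p['fx'],0,p['cx']],[0,p['fy'],p['cy']],[0,0,1]])
def rectify(h,x0,x1,y0,y1,s=.0005):
    # out pixel (c,r): x=x1-r*s, y=y1-c*s
    A=np.array([[0,-s,x1],[-s,0,y1],[0,0,h],[0,0,1.]])
    H=K@np.hstack([p['R'],p['t'][:,None]])@A
    return cv2.warpPerspective(p['img'],H,(int((y1-y0)/s),int((x1-x0)/s)),flags=cv2.INTER_CUBIC|cv2.WARP_INVERSE_MAP)
out=[]
for k,h,(x0,x1,y0,y1) in [('tray',.016,(.33,.59,.12,.41)),('slab',.012,(.33,.57,-.33,-.05)),('saucer',.013,(.38,.57,-.05,.14))]:
    im=rectify(h,x0,x1,y0,y1);g=im.astype(int)
    if k=='tray': m=(g[:,:,1]>105)
    else: m=g[:,:,2]>110
    m=cv2.morphologyEx(m.astype(np.uint8),cv2.MORPH_OPEN,np.ones((9,9)))
    n,l,st,ce=cv2.connectedComponentsWithStats(m);i=1+np.argmax(st[1:,4])
    c=max(cv2.findContours((l==i).astype(np.uint8),0,1)[0],key=cv2.contourArea)
    hull=cv2.convexHull(c)
    (a,b),s,an=cv2.minAreaRect(hull)
    print(k,'centre',x1-b*.0005,y1-a*.0005,'size',np.array(s)*.5,'ang',an)
    if k=='saucer':
        (a,b),r=cv2.minEnclosingCircle(hull);print('circ',x1-b*.0005,y1-a*.0005,r*.5, 'ell',cv2.fitEllipse(hull))
    print('box',[(round(x1-q[1]*.0005,4),round(y1-q[0]*.0005,4)) for q in cv2.boxPoints(((a,b),s,an))])
    v=im[:,:,::-1].copy();cv2.drawContours(v,[hull],0,(0,0,255),1);out.append(v)
H=max(o.shape[0] for o in out)
o=np.hstack([cv2.copyMakeBorder(o,0,H-o.shape[0],0,0,0) for o in out]);cv2.imwrite('pics/rect.png',cv2.resize(o,(800,int(800*o.shape[0]/o.shape[1]))))
```

```text
tray centre 0.4540159149169921 0.2659533996582031 size [191.66546631 191.73144531] ang 87.83892822265625
box [(np.float32(0.5462), np.float32(0.3654)), (np.float32(0.5534), np.float32(0.1738)), (np.float32(0.3619), np.float32(0.1665)), (np.float32(0.3546), np.float32(0.3581))]
slab centre 0.45629998016357415 -0.17679938507080079 size [180.29098511 179.65170288] ang 87.86573791503906
box [(np.float32(0.543), np.float32(-0.0837)), (np.float32(0.5497), np.float32(-0.2632)), (np.float32(0.3696), np.float32(-0.2699)), (np.float32(0.3629), np.float32(-0.0904))]
saucer centre 0.4694999999999999 0.04375000000000001 size [125.  124.5] ang 90.0
circ 0.46962318420410154 0.04381340789794923 63.12238311767578 ell ((192.4560546875, 200.86073303222656), (250.13926696777344, 251.27890014648438), 152.04742431640625)
box [(np.float32(0.5321), np.float32(0.1061)), (np.float32(0.5321), np.float32(-0.0184)), (np.float32(0.4071), np.float32(-0.0184)), (np.float32(0.4071), np.float32(0.1061))]
```

View pics/rect.png

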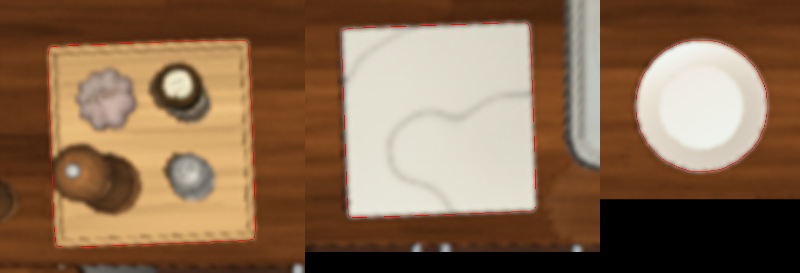

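The rectified view shows tray outline, slab outline and saucer circle all fitted tightly. Tray and slab share a yaw of about 2.2°. Next I move above the tray for a closer wrist look.

step_arm([
  {"dx": -0.37, "dy": -0.178, "dz": -0.08},
  {"dx": -0.37, "dy": -0.178, "dz": -0.08},
  {"dx": -0.37, "dy": -0.178, "dz": -0.08},
  {"dx": -0.37, "dy": -0.178, "dz": -0.08},
  {"dx": -0.37, "dy": -0.178, "dz": -0.08},
  {"dx": -0.37, "dy": -0.178, "dz": -0.08},
  {"dx": -0.37, "dy": -0.178, "dz": -0.08},
  {"dx": -0.37, "dy": -0.178, "dz": -0.08},
  {"dx": -0.37, "dy": -0.178, "dz": -0.08},
  {"dx": -0.37, "dy": -0.178, "dz": -0.08},
])

```text
$.plan[0]: bad value
```

step_arm([
  {"rz": 0.0909},
  {"rz": 0.0909},
  {"rz": 0.0909},
  {"rz": 0.0909},
  {"rz": 0.0909},
  {"rz": 0.0909},
  {"rz": 0.0909},
  {"rz": 0.0909},
  {"rz": 0.0909},
  {"claw": 0},
])

```text
$.plan[0]: bad value
```

step_arm([
  {"dx": -0.37, "dy": -0.178, "dz": -0.08, "rx": 0, "ry": 0, "rz": 0, "claw": 0},
  {"dx": -0.37, "dy": -0.178, "dz": -0.08, "rx": 0, "ry": 0, "rz": 0, "claw": 0},
  {"dx": -0.37, "dy": -0.178, "dz": -0.08, "rx": 0, "ry": 0, "rz": 0, "claw": 0},
  {"dx": -0.37, "dy": -0.178, "dz": -0.08, "rx": 0, "ry": 0, "rz": 0, "claw": 0},
  {"dx": -0.37, "dy": -0.178, "dz": -0.08, "rx": 0, "ry": 0, "rz": 0, "claw": 0},
  {"dx": -0.37, "dy": -0.178, "dz": -0.08, "rx": 0, "ry": 0, "rz": 0, "claw": 0},
  {"dx": -0.37, "dy": -0.178, "dz": -0.08, "rx": 0, "ry": 0, "rz": 0, "claw": 0},
  {"dx": -0.37, "dy": -0.178, "dz": -0.08, "rx": 0, "ry": 0, "rz": 0, "claw": 0},
  {"dx": -0.37, "dy": -0.178, "dz": -0.08, "rx": 0, "ry": 0, "rz": 0, "claw": 0},
  {"dx": -0.37, "dy": -0.178, "dz": -0.08, "rx": 0, "ry": 0, "rz": 0, "claw": 0},
])

```text
time_s: 2.0
ee_pos: [0.451, 0.2686, 0.303]
eef_rot: [3.141, 0.0, 2.894]
force: [-0.0, 0.9, -0.0]
grip_width: 0.0941
grip_force: 0.0
```

step_arm([
  {"dx": 0, "dy": 0, "dz": 0, "rx": 0, "ry": 0, "rz": 0.0909, "claw": 0},
  {"dx": 0, "dy": 0, "dz": 0, "rx": 0, "ry": 0, "rz": 0.0909, "claw": 0},
  {"dx": 0, "dy": 0, "dz": 0, "rx": 0, "ry": 0, "rz": 0.0909, "claw": 0},
  {"dx": 0, "dy": 0, "dz": 0, "rx": 0, "ry": 0, "rz": 0.0909, "claw": 0},
  {"dx": 0, "dy": 0, "dz": 0, "rx": 0, "ry": 0, "rz": 0.0909, "claw": 0},
  {"dx": 0, "dy": 0, "dz": 0, "rx": 0, "ry": 0, "rz": 0.0909, "claw": 0},
  {"dx": 0, "dy": 0, "dz": 0, "rx": 0, "ry": 0, "rz": 0.0909, "claw": 0},
  {"dx": 0, "dy": 0, "dz": 0, "rx": 0, "ry": 0, "rz": 0.0909, "claw": 0},
  {"dx": 0, "dy": 0, "dz": 0, "rx": 0, "ry": 0, "rz": 0.0909, "claw": 0},
  {"dx": 0, "dy": 0, "dz": 0, "rx": 0, "ry": 0, "rz": 0, "claw": 0},
])

```text
time_s: 3.0
ee_pos: [0.45, 0.2699, 0.3025]
eef_rot: [3.142, 0.0, 1.606]
force: [0.6, 0.5, 0.2]
grip_width: 0.094
grip_force: 0.0
```

```bash
cat >> h.py <<'E'
def wrist():
    from station import telemetry,viewer
    o=telemetry.get_obs();p=viewer.camera('wrist')
    from scipy.spatial.transform import Rotation as Ro
    T=np.eye(4);T[:3,:3]=Ro.from_euler('xyz',o['eef_rot']).as_matrix();T[:3,3]=o['ee_pos']
    W=np.linalg.inv(T@p['tool_from_camera']);p['R']=W[:3,:3];p['t']=W[:3,3]
    return o,p
def rectify(p,h,x0,x1,y0,y1,s=.0005):
    K=np.array([[p['fx'],0,p['cx']],[0,p['fy'],p['cy']],[0,0,1]])
    A=np.array([[0,-s,x1],[-s,0,y1],[0,0,h],[0,0,1.]])
    H=K@np.hstack([p['R'],p['t'][:,None]])@A
    return cv2.warpPerspective(p['img'],H,(int((y1-y0)/s),int((x1-x0)/s)),flags=cv2.INTER_CUBIC|cv2.WARP_INVERSE_MAP)
E
python3 - <<'E'
from h import *
o,p=wrist();print(o['time_s'],o['ee_pos'],o['eef_rot'],o['qpos']);print(np.round(p['tool_from_camera'],3),p['fx'],-p['R'].T@p['t'])
cv2.imwrite('pics/w1.png',p['img'][:,:,::-1]);pickle.dump(p,open('w1.pkl','wb'))
E
```

```text
3.0 [0.44995333 0.26985466 0.30246386] [3.14154910e+00 8.88525718e-06 1.60630147e+00] [ 4.70425818e-01  1.93218862e-01  1.46860057e+00 -2.65202930e-05
  1.47973747e+00  4.34923085e-01]
[[ 0.001 -0.969 -0.248  0.071]
 [ 1.     0.001 -0.     0.   ]
 [ 0.    -0.248  0.969 -0.163]
 [ 0.     0.     0.     1.   ]] 321.1753303628586 [0.44770423 0.34131422 0.46573397]
```

View pics/w1.png

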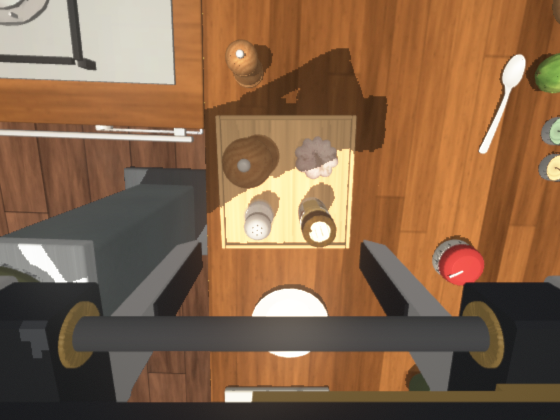

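The wrist view shows mill (245,160), garlic (317,157), shaker (258,222), jar (318,222), the small look-alike mill at (243,57) and the saucer at (290,320). I'll refine the axes from cap tops and tray outline.

Run:
```python
from h import *
P=pickle.load(open('p0.pkl','rb'));P['wrist']=pickle.load(open('w1.pkl','rb'))
N=dict(mill=((.4135,.3035),.170,24.5),salt=((.4165,.2255),.090,17),garlic=((.4915,.3065),.058,29),jar=((.4945,.2285),.105,20.5))
for n,p in P.items():
    X,u,v=cloud(p)
    for k,(c,h,r) in N.items():
        m=(np.hypot(X[:,0]-c[0],X[:,1]-c[1])<.036)
        top=6e-3+h
        if k=='mill': m1=m&(X[:,2]>.16)          # knob
        elif k=='garlic': m1=m&(X[:,2]>.035)
        else: m1=m&(X[:,2]>top-.008)
        Y=X[m1][:,:2]
        (cc,rr)=cv2.minEnclosingCircle((Y*1000).astype(np.float32)) if len(Y)>3 else ((0,0),0)
        print(n,k,len(Y),'mean',np.round(Y.mean(0),4),'mec',np.round(cc,1),round(rr,1),end=' | ')
        if k!='garlic':
            lo,hi,R={'mill':(.03,.12,.029),'salt':(.02,.075,.022),'jar':(.02,.10,.0205)}[k]
            S=X[m&(X[:,2]>lo)&(X[:,2]<hi)]
            if len(S)>30: print('side',len(S),np.round(circ(S,R).x,4),end='')
        print()
p=P['wrist']
im=rectify(p,.016,.33,.59,.12,.41);g=cv2.cvtColor(im,cv2.COLOR_RGB2HSV)
cv2.imwrite('pics/w1r.png',im[:,:,::-1])
```

```text
scene mill 64 mean [0.411  0.3039] mec [411.5 304.2] 16.8 | side 451 [0.3951 0.2674]
scene salt 55 mean [0.4181 0.2215] mec [418.1 223.1] 15.5 | side 250 [0.4012 0.1953]
scene garlic 154 mean [0.4876 0.301 ] mec [490.1 300.7] 26.5 | 
scene jar 123 mean [0.492  0.2273] mec [495.  227.7] 21.9 | side 337 [0.4945 0.2316]
top mill 183 mean [0.4133 0.308 ] mec [412.9 306.7] 19.7 | side 180 [0.4179 0.314 ]
top salt 112 mean [0.4208 0.2247] mec [420.4 225.5] 15.4 | side 98 [0.4229 0.2271]
top garlic 337 mean [0.4927 0.3061] mec [494.5 306.5] 28.0 | 
top jar 229 mean [0.4937 0.2299] mec [494.5 229.8] 20.2 | side 92 [0.4638 0.2108]
wrist mill 28011 mean [0.4099 0.2916] mec [413.7 298.5] 35.2 | side 236 [0.4562 0.3345]
wrist salt 512 mean [0.421  0.2291] mec [416.3 235.2] 27.3 | side 398 [0.4211 0.2217]
wrist garlic 27811 mean [0.4909 0.2942] mec [490.  304.1] 34.0 | 
wrist jar 1163 mean [0.4962 0.2378] mec [496.9 237.5] 26.9 | side 436 [0.4963 0.2298]
```

View pics/w1r.png

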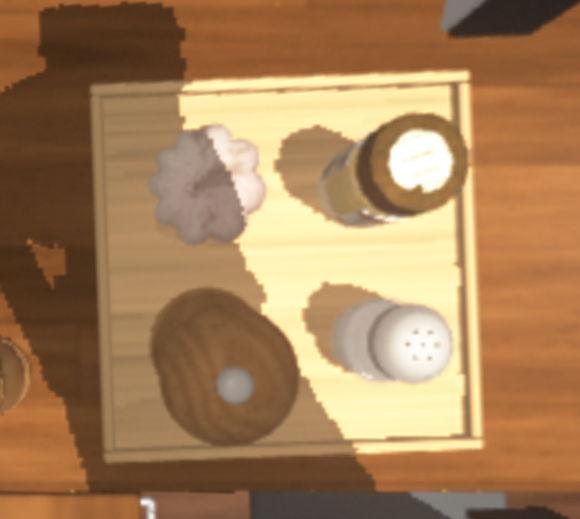

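step_arm([
  {"dx": 0.185, "dy": -0.175, "dz": 0, "rx": 0, "ry": 0, "rz": 0, "claw": 0.19},
  {"dx": 0.185, "dy": -0.175, "dz": 0.2, "rx": 0, "ry": 0, "rz": 0, "claw": 0.19},
  {"dx": 0, "dy": 0, "dz": 0.35, "rx": 0, "ry": 0, "rz": 0, "claw": 0.19},
  {"dx": 0, "dy": 0, "dz": 0.3, "rx": 0, "ry": 0, "rz": 0, "claw": 0.19},
  {"dx": 0, "dy": 0, "dz": 0.3, "rx": 0, "ry": 0, "rz": 0, "claw": 0.19},
  {"dx": 0, "dy": 0, "dz": 0, "rx": 0, "ry": 0, "rz": 0, "claw": 0.19},
])

```text
time_s: 3.65
ee_pos: [0.4122, 0.3047, 0.1842]
eef_rot: [-3.136, 0.003, 1.613]
force: [-0.1, 0.2, 0.4]
grip_width: 0.0764
grip_force: 0.0
```

Run:
```python
from h import *
o,p=wrist();print(o['time_s'],o['ee_pos'],o['eef_rot'])
cv2.imwrite('pics/w2.png',p['img'][:,:,::-1])
X,u,v=cloud(p)
# points seen close to tool: mill head
Z=X[:,2];m=(np.hypot(X[:,0]-.414,X[:,1]-.3055)<.035)&(Z>.12)&(Z<.18)
print(m.sum(),X[m].mean(0))
```

```text
3.65 [0.41221706 0.30470707 0.18423184] [-3.13633925e+00  3.07083493e-03  1.61279575e+00]
4596 [0.41499656 0.31517786 0.15882842]
```

View pics/w2.png

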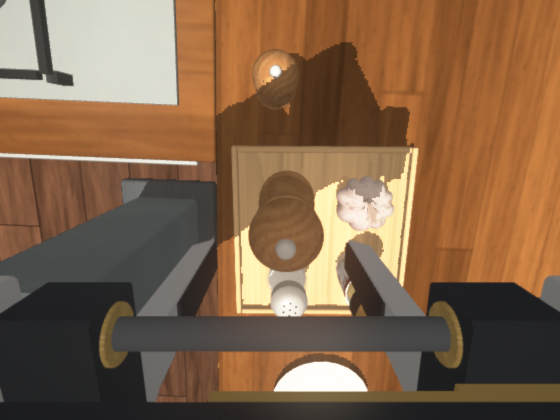

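The knob at (286,249) sits on the jaws' centre line (column ≈283). Continuing down.

step_arm([
  {"dx": 0, "dy": 0, "dz": 0.25, "rx": 0, "ry": 0, "rz": 0, "claw": 0.19},
  {"dx": 0, "dy": 0, "dz": 0.25, "rx": 0, "ry": 0, "rz": 0, "claw": 0.19},
  {"dx": 0, "dy": 0, "dz": 0.2, "rx": 0, "ry": 0, "rz": 0, "claw": 0.19},
  {"dx": 0, "dy": 0, "dz": 0.1, "rx": 0, "ry": 0, "rz": 0, "claw": 0.19},
  {"dx": 0, "dy": 0, "dz": 0, "rx": 0, "ry": 0, "rz": 0, "claw": 0.19},
  {"dx": 0, "dy": 0, "dz": 0, "rx": 0, "ry": 0, "rz": 0, "claw": 0.19},
  {"dx": 0, "dy": 0, "dz": 0, "rx": 0, "ry": 0, "rz": 0, "claw": 0.19},
])

```text
time_s: 4.4
ee_pos: [0.4142, 0.3059, 0.1089]
eef_rot: [3.14, -0.001, 1.609]
force: [-0.8, 0.2, 0.3]
grip_width: 0.0763
grip_force: 0.0
```

Run:
```python
from h import *
from station import viewer
p=viewer.camera('scene');c=p['img'][140:260,120:280,::-1];cv2.imwrite('pics/s3.png',cv2.resize(c,None,fx=4,fy=4,interpolation=cv2.INTER_CUBIC))
```

```text
(no output)
```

View pics/s3.png

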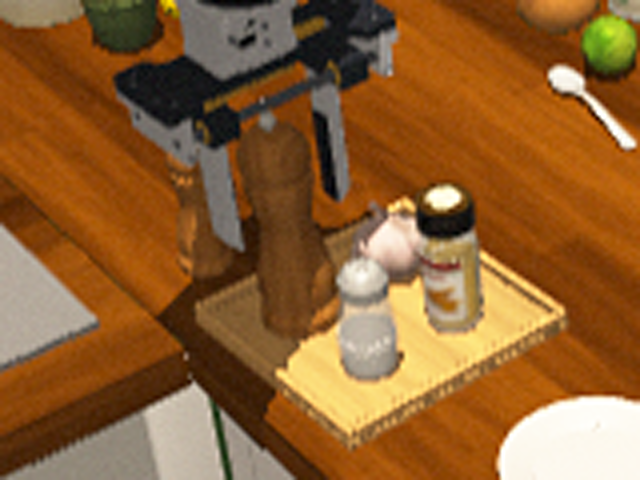

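The fingers straddle the mill's body above the garlic with the knob clear of the gripper body. Closing.

step_arm([
  {"dx": 0, "dy": 0, "dz": 0, "rx": 0, "ry": 0, "rz": 0, "claw": 0.45},
  {"dx": 0, "dy": 0, "dz": 0, "rx": 0, "ry": 0, "rz": 0, "claw": 0.45},
  {"dx": 0, "dy": 0, "dz": 0, "rx": 0, "ry": 0, "rz": 0, "claw": 0.45},
  {"dx": 0, "dy": 0, "dz": 0, "rx": 0, "ry": 0, "rz": 0, "claw": 0.45},
  {"dx": 0, "dy": 0, "dz": 0, "rx": 0, "ry": 0, "rz": 0, "claw": 0.45},
], grip_force=20)

```text
time_s: 4.95
ee_pos: [0.4137, 0.3056, 0.1075]
eef_rot: [3.141, -0.0, 1.609]
force: [1.6, -0.2, -0.2]
grip_width: 0.0519
grip_force: 1.7
```

step_arm([
  {"dx": 0, "dy": 0, "dz": 0, "rx": 0, "ry": 0, "rz": 0, "claw": 0.65},
  {"dx": 0, "dy": 0, "dz": 0, "rx": 0, "ry": 0, "rz": 0, "claw": 0.65},
  {"dx": 0, "dy": 0, "dz": 0, "rx": 0, "ry": 0, "rz": 0, "claw": 0.65},
], grip_force=20)

```text
time_s: 5.25
ee_pos: [0.4138, 0.3056, 0.1076]
eef_rot: [3.141, -0.0, 1.609]
force: [2.0, 0.2, 1.4]
grip_width: 0.0499
grip_force: 19.9
```

step_arm([
  {"dx": 0, "dy": 0, "dz": -0.05, "rx": 0, "ry": 0, "rz": 0, "claw": 0.65},
  {"dx": 0, "dy": 0, "dz": -0.15, "rx": 0, "ry": 0, "rz": 0, "claw": 0.65},
  {"dx": 0, "dy": 0, "dz": -0.2, "rx": 0, "ry": 0, "rz": 0, "claw": 0.65},
  {"dx": 0, "dy": 0, "dz": -0.2, "rx": 0, "ry": 0, "rz": 0, "claw": 0.65},
  {"dx": 0, "dy": 0, "dz": -0.25, "rx": 0, "ry": 0, "rz": 0, "claw": 0.65},
  {"dx": 0, "dy": 0, "dz": -0.25, "rx": 0, "ry": 0, "rz": 0, "claw": 0.65},
  {"dx": 0, "dy": 0, "dz": -0.15, "rx": 0, "ry": 0, "rz": 0, "claw": 0.65},
  {"dx": 0, "dy": 0, "dz": 0, "rx": 0, "ry": 0, "rz": 0, "claw": 0.65},
], grip_force=30)

```text
time_s: 6.05
ee_pos: [0.4138, 0.3058, 0.2343]
eef_rot: [3.139, -0.001, 1.609]
force: [-0.8, -0.0, -2.0]
grip_width: 0.0496
grip_force: 29.8
```

Run:
```python
from h import *
from station import viewer
p=viewer.camera('scene');c=p['img'][100:260,120:280,::-1];cv2.imwrite('pics/s4.png',cv2.resize(c,None,fx=3.5,fy=3.5,interpolation=cv2.INTER_CUBIC))
```

```text
(no output)
```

View pics/s4.png

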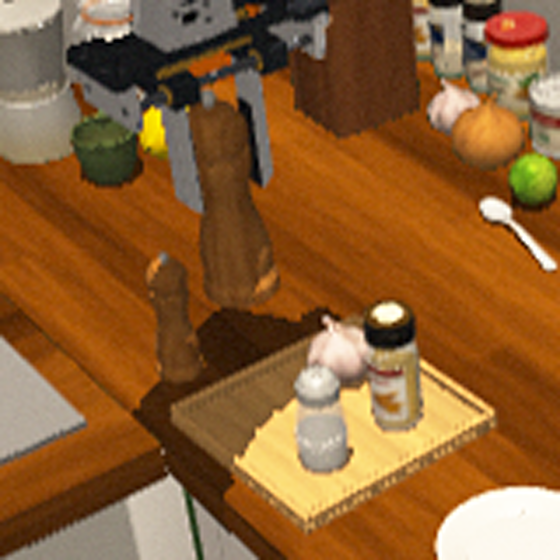

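The mill is held upright, foot well above the shaker, and garlic is undisturbed. Carrying it to the slab.

step_arm([
  {"dx": -0.2, "dy": 0.024, "dz": 0, "rx": 0, "ry": 0, "rz": 0, "claw": 0.65},
  {"dx": -0.4, "dy": 0.024, "dz": 0, "rx": 0, "ry": 0, "rz": 0, "claw": 0.65},
  {"dx": -0.49, "dy": 0.024, "dz": 0, "rx": 0, "ry": 0, "rz": 0, "claw": 0.65},
  {"dx": -0.49, "dy": 0.024, "dz": 0, "rx": 0, "ry": 0, "rz": 0, "claw": 0.65},
  {"dx": -0.49, "dy": 0.024, "dz": 0, "rx": 0, "ry": 0, "rz": 0, "claw": 0.65},
  {"dx": -0.49, "dy": 0.024, "dz": 0, "rx": 0, "ry": 0, "rz": 0, "claw": 0.65},
  {"dx": -0.49, "dy": 0.024, "dz": 0, "rx": 0, "ry": 0, "rz": 0, "claw": 0.65},
  {"dx": -0.49, "dy": 0.024, "dz": 0, "rx": 0, "ry": 0, "rz": 0, "claw": 0.65},
  {"dx": -0.4, "dy": 0.024, "dz": 0, "rx": 0, "ry": 0, "rz": 0, "claw": 0.65},
  {"dx": -0.38, "dy": 0.024, "dz": 0, "rx": 0, "ry": 0, "rz": 0, "claw": 0.65},
])

```text
time_s: 7.1
ee_pos: [0.4532, -0.1271, 0.2311]
eef_rot: [-3.14, -0.001, 1.608]
force: [0.4, 0.6, -2.7]
grip_width: 0.0494
grip_force: 29.8
```

step_arm([
  {"dx": 0, "dy": 0, "dz": 0.2, "rx": 0, "ry": 0, "rz": 0, "claw": 0.65},
  {"dx": 0, "dy": 0, "dz": 0.3, "rx": 0, "ry": 0, "rz": 0, "claw": 0.65},
  {"dx": 0, "dy": 0, "dz": 0.3, "rx": 0, "ry": 0, "rz": 0, "claw": 0.65},
  {"dx": 0, "dy": 0, "dz": 0.2, "rx": 0, "ry": 0, "rz": 0, "claw": 0.65},
  {"dx": 0, "dy": 0, "dz": 0.1, "rx": 0, "ry": 0, "rz": 0, "claw": 0.65},
  {"dx": 0, "dy": 0, "dz": 0, "rx": 0, "ry": 0, "rz": 0, "claw": 0.65},
  {"dx": 0, "dy": 0, "dz": 0, "rx": 0, "ry": 0, "rz": 0, "claw": 0.65},
])

```text
time_s: 7.8
ee_pos: [0.4541, -0.1253, 0.1229]
eef_rot: [3.141, 0.0, 1.609]
force: [0.9, 0.5, -1.8]
grip_width: 0.0498
grip_force: 29.8
```

step_arm([
  {"dx": 0, "dy": 0, "dz": 0.04, "rx": 0, "ry": 0, "rz": 0, "claw": 0.65},
  {"dx": 0, "dy": 0, "dz": 0.035, "rx": 0, "ry": 0, "rz": 0, "claw": 0.65},
  {"dx": 0, "dy": 0, "dz": 0.015, "rx": 0, "ry": 0, "rz": 0, "claw": 0.65},
  {"dx": 0, "dy": 0, "dz": 0, "rx": 0, "ry": 0, "rz": 0, "claw": 0.65},
  {"dx": 0, "dy": 0, "dz": 0, "rx": 0, "ry": 0, "rz": 0, "claw": 0.65},
])

```text
time_s: 8.3
ee_pos: [0.454, -0.1253, 0.1136]
eef_rot: [3.141, 0.0, 1.609]
force: [-0.3, -0.1, 0.1]
grip_width: 0.0494
grip_force: 29.8
```

step_arm([
  {"dx": 0, "dy": 0, "dz": 0, "rx": 0, "ry": 0, "rz": 0, "claw": 0.3},
  {"dx": 0, "dy": 0, "dz": 0, "rx": 0, "ry": 0, "rz": 0, "claw": 0.19},
  {"dx": 0, "dy": 0, "dz": 0, "rx": 0, "ry": 0, "rz": 0, "claw": 0.19},
  {"dx": 0, "dy": 0, "dz": -0.2, "rx": 0, "ry": 0, "rz": 0, "claw": 0.19},
  {"dx": 0, "dy": 0, "dz": -0.3, "rx": 0, "ry": 0, "rz": 0, "claw": 0.19},
  {"dx": 0, "dy": 0, "dz": -0.4, "rx": 0, "ry": 0, "rz": 0, "claw": 0.19},
  {"dx": 0, "dy": 0, "dz": -0.2, "rx": 0, "ry": 0, "rz": 0, "claw": 0.19},
])

```text
time_s: 9.0
ee_pos: [0.4545, -0.1254, 0.2265]
eef_rot: [3.138, 0.001, 1.609]
force: [0.6, 0.7, -0.7]
grip_width: 0.0758
grip_force: 0.0
```

step_arm([
  {"dx": 0.25, "dy": -0.028, "dz": 0, "rx": 0, "ry": 0, "rz": 0, "claw": 0.36},
  {"dx": 0.45, "dy": -0.028, "dz": 0, "rx": 0, "ry": 0, "rz": 0, "claw": 0.36},
  {"dx": 0.49, "dy": -0.028, "dz": 0, "rx": 0, "ry": 0, "rz": 0, "claw": 0.36},
  {"dx": 0.49, "dy": -0.028, "dz": 0, "rx": 0, "ry": 0, "rz": 0, "claw": 0.36},
  {"dx": 0.49, "dy": -0.028, "dz": 0, "rx": 0, "ry": 0, "rz": 0, "claw": 0.36},
  {"dx": 0.49, "dy": -0.028, "dz": 0, "rx": 0, "ry": 0, "rz": 0, "claw": 0.36},
  {"dx": 0.45, "dy": -0.028, "dz": 0, "rx": 0, "ry": 0, "rz": 0, "claw": 0.36},
  {"dx": 0.41, "dy": -0.025, "dz": 0, "rx": 0, "ry": 0, "rz": 0, "claw": 0.36},
  {"dx": 0, "dy": 0, "dz": 0, "rx": 0, "ry": 0, "rz": 0, "claw": 0.36},
  {"dx": 0, "dy": 0, "dz": 0, "rx": 0, "ry": 0, "rz": 0, "claw": 0.36},
])

```text
time_s: 10.0
ee_pos: [0.4183, 0.226, 0.2233]
eef_rot: [-3.141, 0.0, 1.611]
force: [0.3, -0.6, 0.2]
grip_width: 0.0602
grip_force: 0.0
```

Run:
```python
from h import *
from station import viewer
o,w=wrist();t=viewer.camera('top');print(o['ee_pos'])
X,u,v=cloud(t)
m=(np.hypot(X[:,0]-.454,X[:,1]+.125)<.045)&(X[:,2]>.166)
(c,r)=cv2.minEnclosingCircle((X[m][:,:2]*1000).astype(np.float32));print('mill top',m.sum(),X[m].mean(0),c,r)
m=(np.hypot(X[:,0]-.454,X[:,1]+.125)<.045)&(X[:,2]>.13);Y=X[m];print('mill head',Y[:,:2].min(0),Y[:,:2].max(0),Y[:,:2].mean(0))
P=pickle.load(open('p0.pkl','rb'))
X,u,v=cloud(P['top']);m=(np.hypot(X[:,0]-.4138,X[:,1]-.3056)<.045)&(X[:,2]>.13-.006);Y=X[m];print('mill head start',Y[:,:2].min(0),Y[:,:2].max(0),Y[:,:2].mean(0))
im=np.hstack([w['img'][60:420,120:480],rectify(w,.096,.34,.52,.15,.33)])[:,:,::-1]
cv2.imwrite('pics/w5.png',im);pickle.dump((w,t),open('w5.pkl','wb'))
```

```text
[0.41825682 0.22600744 0.22327296]
mill top 161 [ 0.45133594 -0.120563    0.1707778 ] (451.2446594238281, -120.86752319335938) 18.711240768432617
mill head [ 0.42738713 -0.14522066] [ 0.4760842  -0.09723412] [ 0.44939972 -0.11812982]
mill head start [0.38923157 0.28412684] [0.43842331 0.33262189] [0.41197594 0.30516565]
```

View pics/w5.png

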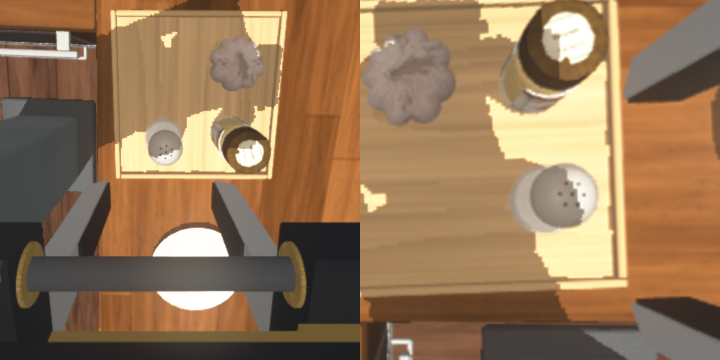

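The mill stands on the slab. The view shows shaker cap at rectified (568,197), giving (0.4215, 0.226). Descending on it.

step_arm([
  {"dx": 0, "dy": 0.032, "dz": 0.2, "rx": 0, "ry": 0, "rz": 0, "claw": 0.36},
  {"dx": 0, "dy": 0, "dz": 0.4, "rx": 0, "ry": 0, "rz": 0, "claw": 0.36},
  {"dx": 0, "dy": 0, "dz": 0.4, "rx": 0, "ry": 0, "rz": 0, "claw": 0.36},
  {"dx": 0, "dy": 0, "dz": 0.35, "rx": 0, "ry": 0, "rz": 0, "claw": 0.36},
  {"dx": 0, "dy": 0, "dz": 0.25, "rx": 0, "ry": 0, "rz": 0, "claw": 0.36},
  {"dx": 0, "dy": 0, "dz": 0.07, "rx": 0, "ry": 0, "rz": 0, "claw": 0.36},
  {"dx": 0, "dy": 0, "dz": 0, "rx": 0, "ry": 0, "rz": 0, "claw": 0.36},
  {"dx": 0, "dy": 0, "dz": 0, "rx": 0, "ry": 0, "rz": 0, "claw": 0.36},
])

```text
time_s: 10.9
ee_pos: [0.4225, 0.2256, 0.0578]
eef_rot: [3.14, -0.001, 1.608]
force: [-0.2, -0.5, 1.0]
grip_width: 0.06
grip_force: 0.0
```

step_arm([
  {"dx": 0, "dy": 0, "dz": 0, "rx": 0, "ry": 0, "rz": 0, "claw": 0.5},
  {"dx": 0, "dy": 0, "dz": 0, "rx": 0, "ry": 0, "rz": 0, "claw": 0.52},
  {"dx": 0, "dy": 0, "dz": 0, "rx": 0, "ry": 0, "rz": 0, "claw": 0.65},
  {"dx": 0, "dy": 0, "dz": 0, "rx": 0, "ry": 0, "rz": 0, "claw": 0.65},
  {"dx": 0, "dy": 0, "dz": 0, "rx": 0, "ry": 0, "rz": 0, "claw": 0.65},
], grip_force=20)

```text
time_s: 11.4
ee_pos: [0.4219, 0.2259, 0.057]
eef_rot: [3.141, -0.0, 1.609]
force: [-0.4, -0.9, 6.7]
grip_width: 0.0395
grip_force: 20.3
```

step_arm([
  {"dx": 0, "dy": 0, "dz": -0.03, "rx": 0, "ry": 0, "rz": 0, "claw": 0.65},
  {"dx": 0, "dy": 0, "dz": -0.07, "rx": 0, "ry": 0, "rz": 0, "claw": 0.65},
  {"dx": 0, "dy": 0, "dz": 0, "rx": 0, "ry": 0, "rz": 0, "claw": 0.65},
  {"dx": 0, "dy": 0, "dz": 0, "rx": 0, "ry": 0, "rz": 0, "claw": 0.65},
])

```text
time_s: 11.8
ee_pos: [0.4218, 0.2258, 0.0666]
eef_rot: [3.141, -0.0, 1.609]
force: [-0.3, 0.3, -1.2]
grip_width: 0.0395
grip_force: 19.7
```

Run:
```python
from h import *
from station import viewer
p=viewer.camera('scene');c=p['img'][140:260,140:280,::-1];cv2.imwrite('pics/s6.png',cv2.resize(c,None,fx=4,fy=4,interpolation=cv2.INTER_CUBIC))
```

```text
(no output)
```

View pics/s6.png

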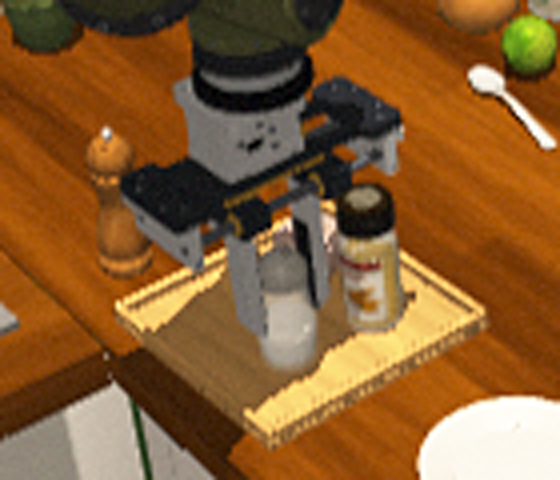

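The shaker is held upright, and jar and garlic are undisturbed. Lifting high, over the mill, to the slab's front right.

step_arm([
  {"dx": 0, "dy": 0, "dz": -0.25, "rx": 0, "ry": 0, "rz": 0, "claw": 0.65},
  {"dx": 0, "dy": 0, "dz": -0.4, "rx": 0, "ry": 0, "rz": 0, "claw": 0.65},
  {"dx": 0, "dy": 0, "dz": -0.45, "rx": 0, "ry": 0, "rz": 0, "claw": 0.65},
  {"dx": -0.15, "dy": 0, "dz": -0.45, "rx": 0, "ry": 0, "rz": 0, "claw": 0.65},
  {"dx": -0.35, "dy": -0.02, "dz": -0.3, "rx": 0, "ry": 0, "rz": 0, "claw": 0.65},
  {"dx": -0.49, "dy": -0.03, "dz": 0, "rx": 0, "ry": 0, "rz": 0, "claw": 0.65},
  {"dx": -0.49, "dy": -0.03, "dz": 0, "rx": 0, "ry": 0, "rz": 0, "claw": 0.65},
  {"dx": -0.49, "dy": -0.03, "dz": 0, "rx": 0, "ry": 0, "rz": 0, "claw": 0.65},
  {"dx": -0.49, "dy": -0.03, "dz": 0, "rx": 0, "ry": 0, "rz": 0, "claw": 0.65},
  {"dx": -0.49, "dy": -0.03, "dz": 0, "rx": 0, "ry": 0, "rz": 0, "claw": 0.65},
])

```text
time_s: 12.85
ee_pos: [0.4153, -0.0715, 0.2515]
eef_rot: [3.141, 0.0, 1.609]
force: [0.4, 0.7, -0.8]
grip_width: 0.0395
grip_force: 19.7
```

step_arm([
  {"dx": -0.49, "dy": -0.03, "dz": 0, "rx": 0, "ry": 0, "rz": 0, "claw": 0.65},
  {"dx": -0.49, "dy": -0.03, "dz": 0, "rx": 0, "ry": 0, "rz": 0, "claw": 0.65},
  {"dx": -0.37, "dy": -0.02, "dz": 0, "rx": 0, "ry": 0, "rz": 0, "claw": 0.65},
  {"dx": -0.2, "dy": 0, "dz": 0, "rx": 0, "ry": 0, "rz": 0, "claw": 0.65},
  {"dx": 0, "dy": 0, "dz": 0.2, "rx": 0, "ry": 0, "rz": 0, "claw": 0.65},
  {"dx": 0, "dy": 0, "dz": 0.4, "rx": 0, "ry": 0, "rz": 0, "claw": 0.65},
  {"dx": 0, "dy": 0, "dz": 0.4, "rx": 0, "ry": 0, "rz": 0, "claw": 0.65},
  {"dx": 0, "dy": 0, "dz": 0.4, "rx": 0, "ry": 0, "rz": 0, "claw": 0.65},
  {"dx": 0, "dy": 0, "dz": 0.3, "rx": 0, "ry": 0, "rz": 0, "claw": 0.65},
  {"dx": 0, "dy": 0, "dz": 0, "rx": 0, "ry": 0, "rz": 0, "claw": 0.65},
])

```text
time_s: 13.85
ee_pos: [0.412, -0.2237, 0.0781]
eef_rot: [-3.136, -0.004, 1.609]
force: [0.4, -0.1, -0.5]
grip_width: 0.0394
grip_force: 19.7
```

step_arm([
  {"dx": 0, "dy": 0, "dz": 0.09, "rx": 0, "ry": 0, "rz": 0, "claw": 0.65},
  {"dx": 0, "dy": 0, "dz": 0.07, "rx": 0, "ry": 0, "rz": 0, "claw": 0.65},
  {"dx": 0, "dy": 0, "dz": 0.03, "rx": 0, "ry": 0, "rz": 0, "claw": 0.65},
  {"dx": 0, "dy": 0, "dz": 0, "rx": 0, "ry": 0, "rz": 0, "claw": 0.65},
  {"dx": 0, "dy": 0, "dz": 0, "rx": 0, "ry": 0, "rz": 0, "claw": 0.65},
])

```text
time_s: 14.35
ee_pos: [0.4141, -0.225, 0.0631]
eef_rot: [3.141, 0.001, 1.609]
force: [-0.2, 0.0, 0.1]
grip_width: 0.0397
grip_force: 19.8
```

step_arm([
  {"dx": 0, "dy": 0, "dz": 0, "rx": 0, "ry": 0, "rz": 0, "claw": 0.45},
  {"dx": 0, "dy": 0, "dz": 0, "rx": 0, "ry": 0, "rz": 0, "claw": 0.36},
  {"dx": 0, "dy": 0, "dz": 0, "rx": 0, "ry": 0, "rz": 0, "claw": 0.36},
  {"dx": 0, "dy": 0, "dz": -0.2, "rx": 0, "ry": 0, "rz": 0, "claw": 0.36},
  {"dx": 0, "dy": 0, "dz": -0.4, "rx": 0, "ry": 0, "rz": 0, "claw": 0.36},
  {"dx": 0, "dy": 0, "dz": -0.45, "rx": 0, "ry": 0, "rz": 0, "claw": 0.36},
  {"dx": 0, "dy": 0, "dz": -0.45, "rx": 0, "ry": 0, "rz": 0, "claw": 0.36},
  {"dx": 0.1, "dy": 0, "dz": -0.35, "rx": 0, "ry": 0, "rz": 0, "claw": 0.36},
  {"dx": 0.3, "dy": 0.08, "dz": 0, "rx": 0, "ry": 0, "rz": 0, "claw": 0.36},
  {"dx": 0.45, "dy": 0.1, "dz": 0, "rx": 0, "ry": 0, "rz": 0, "claw": 0.36},
])

```text
time_s: 15.35
ee_pos: [0.4287, -0.1393, 0.2484]
eef_rot: [3.14, 0.001, 1.606]
force: [0.9, -0.2, -0.3]
grip_width: 0.0603
grip_force: 0.0
```

step_arm([
  {"dx": 0.48, "dy": 0.1, "dz": 0, "rx": 0, "ry": 0, "rz": 0, "claw": 0.36},
  {"dx": 0.48, "dy": 0.1, "dz": 0, "rx": 0, "ry": 0, "rz": 0, "claw": 0.36},
  {"dx": 0.48, "dy": 0.1, "dz": 0, "rx": 0, "ry": 0, "rz": 0, "claw": 0.36},
  {"dx": 0.48, "dy": 0.1, "dz": 0, "rx": 0, "ry": 0, "rz": 0, "claw": 0.36},
  {"dx": 0.48, "dy": 0.1, "dz": 0, "rx": 0, "ry": 0, "rz": 0, "claw": 0.36},
  {"dx": 0.48, "dy": 0.1, "dz": 0, "rx": 0, "ry": 0, "rz": 0, "claw": 0.36},
  {"dx": 0.48, "dy": 0.1, "dz": 0, "rx": 0, "ry": 0, "rz": 0, "claw": 0.36},
  {"dx": 0.3, "dy": 0.107, "dz": 0, "rx": 0, "ry": 0, "rz": 0, "claw": 0.36},
  {"dx": 0, "dy": 0, "dz": 0.3, "rx": 0, "ry": 0, "rz": 0, "claw": 0.36},
  {"dx": 0, "dy": 0, "dz": 0, "rx": 0, "ry": 0, "rz": 0, "claw": 0.36},
])

```text
time_s: 16.35
ee_pos: [0.4939, 0.2298, 0.2141]
eef_rot: [-3.136, 0.002, 1.61]
force: [0.2, -1.1, 0.4]
grip_width: 0.0598
grip_force: 0.0
```

Run:
```python
from h import *
from station import viewer
o,w=wrist();t=viewer.camera('top');print(o['time_s'],o['ee_pos'],o['eef_rot']);pickle.dump((w,t),open('w7.pkl','wb'))
a=np.vstack([w['img'][60:420,100:460],]);r=rectify(w,.111,.42,.56,.15,.33)
s=cv2.resize(t['img'][195:295,270:430],(400,250),interpolation=cv2.INTER_CUBIC)
b=np.zeros((560,800,3),np.uint8);b[:360,:360]=a;b[:280,380:740]=r;b[300:550,380:780]=s
cv2.imwrite('pics/w7.png',b[:,:,::-1])
P=pickle.load(open('p0.pkl','rb'))
for n,p,h,c in[('salt0',P['top'],.096,(.4204,.2255)),('salt1',t,.102,(.412,-.222)),('jar0',P['top'],.111,(.4945,.2298))]:
    X,_,_=cloud(p);m=(np.hypot(X[:,0]-c[0],X[:,1]-c[1])<.03)&(X[:,2]>h-.01);Y=X[m];print(n,m.sum(),Y[:,:2].mean(0),(Y[:,:2].min(0)+Y[:,:2].max(0))/2)
```

```text
16.35 [0.49392611 0.22976127 0.21407034] [-3.13598823e+00  2.00825640e-03  1.61008568e+00]
salt0 137 [0.42041874 0.22402509] [0.42048289 0.22343297]
salt1 132 [ 0.41357643 -0.22428342] [ 0.41395107 -0.2255842 ]
jar0 233 [0.49354062 0.22968104] [0.49410972 0.230137  ]
```

View pics/w7.png

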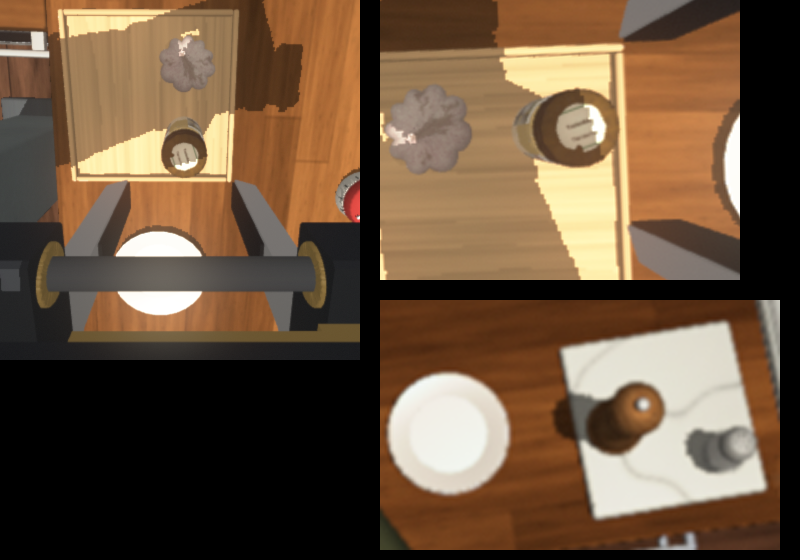

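The slab picture shows mill (635,410) and shaker (725,450) standing upright on it. The jar lid lies at rectified (576,128), giving about (0.496, 0.231). Descending on the jar.

step_arm([
  {"dx": 0, "dy": 0.01, "dz": 0.3, "rx": 0, "ry": 0, "rz": 0, "claw": 0.36},
  {"dx": 0, "dy": 0, "dz": 0.4, "rx": 0, "ry": 0, "rz": 0, "claw": 0.36},
  {"dx": 0, "dy": 0, "dz": 0.4, "rx": 0, "ry": 0, "rz": 0, "claw": 0.36},
  {"dx": 0, "dy": 0, "dz": 0.25, "rx": 0, "ry": 0, "rz": 0, "claw": 0.36},
  {"dx": 0, "dy": 0, "dz": 0.12, "rx": 0, "ry": 0, "rz": 0, "claw": 0.36},
  {"dx": 0, "dy": 0, "dz": 0, "rx": 0, "ry": 0, "rz": 0, "claw": 0.36},
  {"dx": 0, "dy": 0, "dz": 0, "rx": 0, "ry": 0, "rz": 0, "claw": 0.36},
])

```text
time_s: 17.15
ee_pos: [0.4973, 0.2297, 0.0723]
eef_rot: [3.139, -0.001, 1.608]
force: [-0.1, -0.1, 0.3]
grip_width: 0.0603
grip_force: 0.0
```

step_arm([
  {"dx": 0, "dy": 0, "dz": 0, "rx": 0, "ry": 0, "rz": 0, "claw": 0.5},
  {"dx": 0, "dy": 0, "dz": 0, "rx": 0, "ry": 0, "rz": 0, "claw": 0.55},
  {"dx": 0, "dy": 0, "dz": 0, "rx": 0, "ry": 0, "rz": 0, "claw": 0.65},
  {"dx": 0, "dy": 0, "dz": 0, "rx": 0, "ry": 0, "rz": 0, "claw": 0.65},
  {"dx": 0, "dy": 0, "dz": 0, "rx": 0, "ry": 0, "rz": 0, "claw": 0.65},
])

```text
time_s: 17.65
ee_pos: [0.4966, 0.2298, 0.0713]
eef_rot: [3.141, -0.0, 1.609]
force: [-2.0, -0.4, 5.9]
grip_width: 0.0406
grip_force: 20.0
```

step_arm([
  {"dx": 0, "dy": 0, "dz": -0.05, "rx": 0, "ry": 0, "rz": 0, "claw": 0.65},
  {"dx": 0, "dy": 0, "dz": -0.25, "rx": 0, "ry": 0, "rz": 0, "claw": 0.65},
  {"dx": 0, "dy": 0, "dz": -0.4, "rx": 0, "ry": 0, "rz": 0, "claw": 0.65},
  {"dx": 0, "dy": 0, "dz": -0.45, "rx": 0, "ry": 0, "rz": 0, "claw": 0.65},
  {"dx": -0.1, "dy": 0, "dz": -0.45, "rx": 0, "ry": 0, "rz": 0, "claw": 0.65},
  {"dx": -0.3, "dy": -0.01, "dz": -0.3, "rx": 0, "ry": 0, "rz": 0, "claw": 0.65},
  {"dx": -0.45, "dy": -0.01, "dz": 0, "rx": 0, "ry": 0, "rz": 0, "claw": 0.65},
  {"dx": -0.45, "dy": -0.01, "dz": 0, "rx": 0, "ry": 0, "rz": 0, "claw": 0.65},
  {"dx": -0.45, "dy": -0.01, "dz": 0, "rx": 0, "ry": 0, "rz": 0, "claw": 0.65},
  {"dx": -0.45, "dy": -0.01, "dz": 0, "rx": 0, "ry": 0, "rz": 0, "claw": 0.65},
])

```text
time_s: 18.65
ee_pos: [0.4992, 0.0079, 0.2608]
eef_rot: [3.141, 0.0, 1.609]
force: [0.8, -0.5, -0.8]
grip_width: 0.0404
grip_force: 20.0
```

step_arm([
  {"dx": -0.45, "dy": -0.01, "dz": 0, "rx": 0, "ry": 0, "rz": 0, "claw": 0.65},
  {"dx": -0.45, "dy": -0.01, "dz": 0, "rx": 0, "ry": 0, "rz": 0, "claw": 0.65},
  {"dx": -0.45, "dy": -0.01, "dz": 0, "rx": 0, "ry": 0, "rz": 0, "claw": 0.65},
  {"dx": -0.45, "dy": -0.01, "dz": 0, "rx": 0, "ry": 0, "rz": 0, "claw": 0.65},
  {"dx": -0.35, "dy": 0, "dz": 0, "rx": 0, "ry": 0, "rz": 0, "claw": 0.65},
  {"dx": -0.161, "dy": 0, "dz": 0.1, "rx": 0, "ry": 0, "rz": 0, "claw": 0.65},
  {"dx": 0, "dy": 0, "dz": 0.4, "rx": 0, "ry": 0, "rz": 0, "claw": 0.65},
  {"dx": 0, "dy": 0, "dz": 0.4, "rx": 0, "ry": 0, "rz": 0, "claw": 0.65},
  {"dx": 0, "dy": 0, "dz": 0.4, "rx": 0, "ry": 0, "rz": 0, "claw": 0.65},
  {"dx": 0, "dy": 0, "dz": 0.3, "rx": 0, "ry": 0, "rz": 0, "claw": 0.65},
])

```text
time_s: 19.65
ee_pos: [0.5035, -0.2203, 0.0976]
eef_rot: [-3.139, -0.001, 1.609]
force: [0.2, -0.0, -1.1]
grip_width: 0.0403
grip_force: 20.0
```

step_arm([
  {"dx": 0, "dy": 0, "dz": 0.1, "rx": 0, "ry": 0, "rz": 0, "claw": 0.65},
  {"dx": 0, "dy": 0, "dz": 0.07, "rx": 0, "ry": 0, "rz": 0, "claw": 0.65},
  {"dx": 0, "dy": 0, "dz": 0, "rx": 0, "ry": 0, "rz": 0, "claw": 0.65},
  {"dx": 0, "dy": 0, "dz": 0, "rx": 0, "ry": 0, "rz": 0, "claw": 0.65},
])

```text
time_s: 20.05
ee_pos: [0.5051, -0.2217, 0.0848]
eef_rot: [3.14, 0.001, 1.609]
force: [-0.1, -0.4, -0.7]
grip_width: 0.0404
grip_force: 20.0
```

step_arm([
  {"dx": 0, "dy": 0, "dz": 0.04, "rx": 0, "ry": 0, "rz": 0, "claw": 0.65},
  {"dx": 0, "dy": 0, "dz": 0.03, "rx": 0, "ry": 0, "rz": 0, "claw": 0.65},
  {"dx": 0, "dy": 0, "dz": 0, "rx": 0, "ry": 0, "rz": 0, "claw": 0.65},
  {"dx": 0, "dy": 0, "dz": 0, "rx": 0, "ry": 0, "rz": 0, "claw": 0.65},
])

```text
time_s: 20.45
ee_pos: [0.5047, -0.2217, 0.0769]
eef_rot: [3.141, 0.001, 1.609]
force: [-0.3, 0.2, 2.7]
grip_width: 0.0401
grip_force: 20.0
```

step_arm([
  {"dx": 0, "dy": 0, "dz": 0, "rx": 0, "ry": 0, "rz": 0, "claw": 0.45},
  {"dx": 0, "dy": 0, "dz": 0, "rx": 0, "ry": 0, "rz": 0, "claw": 0.36},
  {"dx": 0, "dy": 0, "dz": 0, "rx": 0, "ry": 0, "rz": 0, "claw": 0.36},
  {"dx": 0, "dy": 0, "dz": -0.2, "rx": 0, "ry": 0, "rz": 0, "claw": 0.36},
  {"dx": 0, "dy": 0, "dz": -0.4, "rx": 0, "ry": 0, "rz": 0, "claw": 0.36},
  {"dx": 0, "dy": 0, "dz": -0.45, "rx": 0, "ry": 0, "rz": 0, "claw": 0.36},
  {"dx": 0, "dy": 0, "dz": -0.45, "rx": 0, "ry": 0, "rz": 0, "claw": 0.36},
  {"dx": 0.1, "dy": 0, "dz": -0.3, "rx": 0, "ry": 0, "rz": 0, "claw": 0.36},
  {"dx": 0.3, "dy": 0, "dz": 0, "rx": 0, "ry": 0, "rz": 0, "claw": 0.36},
  {"dx": 0.45, "dy": 0.01, "dz": 0, "rx": 0, "ry": 0, "rz": 0, "claw": 0.36},
])

```text
time_s: 21.45
ee_pos: [0.5021, -0.1367, 0.257]
eef_rot: [3.14, 0.001, 1.606]
force: [0.5, 0.5, -0.4]
grip_width: 0.0604
grip_force: 0.0
```

step_arm([
  {"dx": 0.48, "dy": 0.01, "dz": 0, "rx": 0, "ry": 0, "rz": 0, "claw": 0.17},
  {"dx": 0.48, "dy": 0.01, "dz": 0, "rx": 0, "ry": 0, "rz": 0, "claw": 0.17},
  {"dx": 0.48, "dy": 0.01, "dz": 0, "rx": 0, "ry": 0, "rz": 0, "claw": 0.17},
  {"dx": 0.48, "dy": 0.01, "dz": 0, "rx": 0, "ry": 0, "rz": 0, "claw": 0.17},
  {"dx": 0.48, "dy": 0.01, "dz": 0, "rx": 0, "ry": 0, "rz": 0, "claw": 0.17},
  {"dx": 0.48, "dy": 0.01, "dz": 0, "rx": 0, "ry": 0, "rz": 0, "claw": 0.17},
  {"dx": 0.48, "dy": 0.01, "dz": 0, "rx": 0, "ry": 0, "rz": 0, "claw": 0.17},
  {"dx": 0.48, "dy": 0.015, "dz": 0, "rx": 0, "ry": 0, "rz": 0, "claw": 0.17},
  {"dx": 0.592, "dy": 0.01, "dz": 0, "rx": 0, "ry": 0, "rz": 0, "claw": 0.17},
  {"dx": 0, "dy": 0, "dz": 0.4, "rx": 0, "ry": 0, "rz": 0, "claw": 0.17},
])

```text
time_s: 22.45
ee_pos: [0.4957, 0.3031, 0.2199]
eef_rot: [3.134, -0.004, 1.613]
force: [0.2, -0.3, -0.9]
grip_width: 0.078
grip_force: 0.0
```

step_arm([
  {"dx": 0, "dy": 0, "dz": 0, "rx": 0, "ry": 0, "rz": 0, "claw": 0.17},
  {"dx": 0, "dy": 0, "dz": 0, "rx": 0, "ry": 0, "rz": 0, "claw": 0.17},
])

```text
time_s: 22.65
ee_pos: [0.495, 0.297, 0.2167]
eef_rot: [-3.14, 0.001, 1.608]
force: [0.1, -0.3, 0.8]
grip_width: 0.078
grip_force: 0.0
```

Run:
```python
from h import *
from station import viewer
o,w=wrist();t=viewer.camera('top');print(o['time_s'],o['ee_pos'],o['eef_rot']);pickle.dump((w,t),open('w8.pkl','wb'))
a=w['img'][60:420,100:460];r=rectify(w,.035,.42,.56,.20,.38)
s=cv2.resize(t['img'][195:295,270:430],(400,250),interpolation=cv2.INTER_CUBIC)
b=np.zeros((560,800,3),np.uint8);b[:360,:360]=a;b[:280,380:740]=r;b[300:550,380:780]=s
cv2.imwrite('pics/w8.png',b[:,:,::-1])
X,u,v=cloud(w);m=(np.hypot(X[:,0]-.494,X[:,1]-.3065)<.045)&(X[:,2]>.022)&(X[:,2]<.07);Y=X[m];print(m.sum(),Y.min(0),Y.max(0),(Y.min(0)+Y.max(0))/2)
```

```text
22.65 [0.49500798 0.29698316 0.21674987] [-3.14038687e+00  6.69320807e-04  1.60836451e+00]
1960 [0.46731677 0.27998285 0.02589087] [0.52487364 0.33575304 0.06531303] [0.49609521 0.30786794 0.04560195]
```

View pics/w8.png

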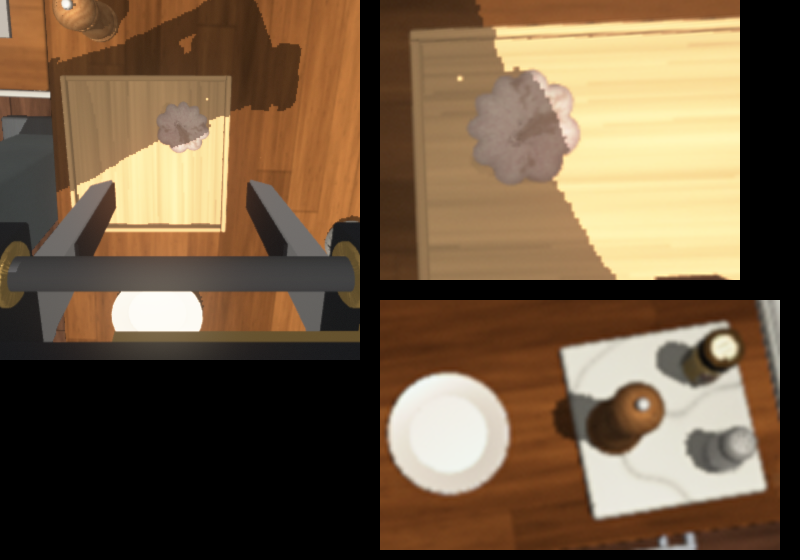

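All three stand upright on the slab (mill (635,410), jar (710,355), shaker (725,450)). The garlic is at rectified (524,127), giving about (0.496, 0.3075).

step_arm([
  {"dx": 0.1, "dy": 0.01, "dz": 0.2, "rx": 0, "ry": 0, "rz": 0, "claw": 0.17},
  {"dx": 0, "dy": 0, "dz": 0.4, "rx": 0, "ry": 0, "rz": 0, "claw": 0.17},
  {"dx": 0, "dy": 0, "dz": 0.45, "rx": 0, "ry": 0, "rz": 0, "claw": 0.17},
  {"dx": 0, "dy": 0, "dz": 0.4, "rx": 0, "ry": 0, "rz": 0, "claw": 0.17},
  {"dx": 0, "dy": 0, "dz": 0.25, "rx": 0, "ry": 0, "rz": 0, "claw": 0.17},
  {"dx": 0, "dy": 0, "dz": 0.08, "rx": 0, "ry": 0, "rz": 0, "claw": 0.17},
  {"dx": 0, "dy": 0, "dz": 0, "rx": 0, "ry": 0, "rz": 0, "claw": 0.17},
  {"dx": 0, "dy": 0, "dz": 0, "rx": 0, "ry": 0, "rz": 0, "claw": 0.17},
])

```text
time_s: 23.55
ee_pos: [0.4968, 0.3078, 0.0406]
eef_rot: [3.139, -0.001, 1.608]
force: [0.2, -0.1, 0.5]
grip_width: 0.0784
grip_force: 0.0
```

step_arm([
  {"dx": 0, "dy": 0, "dz": 0, "rx": 0, "ry": 0, "rz": 0, "claw": 0.3},
  {"dx": 0, "dy": 0, "dz": 0, "rx": 0, "ry": 0, "rz": 0, "claw": 0.36},
  {"dx": 0, "dy": 0, "dz": 0, "rx": 0, "ry": 0, "rz": 0, "claw": 0.45},
  {"dx": 0, "dy": 0, "dz": 0, "rx": 0, "ry": 0, "rz": 0, "claw": 0.5},
  {"dx": 0, "dy": 0, "dz": 0, "rx": 0, "ry": 0, "rz": 0, "claw": 0.5},
], grip_force=8)

```text
time_s: 24.05
ee_pos: [0.4959, 0.3077, 0.0391]
eef_rot: [3.141, -0.0, 1.609]
force: [-2.0, -1.5, 6.3]
grip_width: 0.0567
grip_force: 8.0
```

step_arm([
  {"dx": 0, "dy": 0, "dz": -0.05, "rx": 0, "ry": 0, "rz": 0, "claw": 0.5},
  {"dx": 0, "dy": 0, "dz": -0.25, "rx": 0, "ry": 0, "rz": 0, "claw": 0.5},
  {"dx": 0, "dy": 0, "dz": -0.3, "rx": 0, "ry": 0, "rz": 0, "claw": 0.5},
  {"dx": -0.2, "dy": -0.05, "dz": -0.2, "rx": 0, "ry": 0, "rz": 0, "claw": 0.5},
  {"dx": -0.4, "dy": -0.05, "dz": 0, "rx": 0, "ry": 0, "rz": 0, "claw": 0.5},
  {"dx": -0.45, "dy": -0.05, "dz": 0, "rx": 0, "ry": 0, "rz": 0, "claw": 0.5},
  {"dx": -0.45, "dy": -0.05, "dz": 0, "rx": 0, "ry": 0, "rz": 0, "claw": 0.5},
  {"dx": -0.45, "dy": -0.05, "dz": 0, "rx": 0, "ry": 0, "rz": 0, "claw": 0.5},
  {"dx": -0.4, "dy": -0.05, "dz": 0, "rx": 0, "ry": 0, "rz": 0, "claw": 0.5},
  {"dx": -0.28, "dy": -0.05, "dz": 0, "rx": 0, "ry": 0, "rz": 0, "claw": 0.5},
])

```text
time_s: 25.05
ee_pos: [0.4703, 0.0412, 0.1188]
eef_rot: [3.141, 0.0, 1.608]
force: [-0.1, 0.6, -0.6]
grip_width: 0.0568
grip_force: 8.0
```

step_arm([
  {"dx": 0, "dy": 0, "dz": 0, "rx": 0, "ry": 0, "rz": 0, "claw": 0.5},
  {"dx": 0, "dy": 0, "dz": 0, "rx": 0, "ry": 0, "rz": 0, "claw": 0.5},
])

```text
time_s: 25.25
ee_pos: [0.4708, 0.0432, 0.1187]
eef_rot: [3.141, -0.0, 1.607]
force: [0.3, -0.1, 0.1]
grip_width: 0.0567
grip_force: 8.0
```

Run:
```python
from h import *
from station import viewer
o,w=wrist();t=viewer.camera('scene');print(o['time_s'],o['ee_pos'],o['eef_rot'],o['grip_width'])
a=w['img'][150:420,100:460]
s=cv2.resize(t['img'][170:280,190:340],(420,308),interpolation=cv2.INTER_CUBIC)
b=np.zeros((320,800,3),np.uint8);b[:270,:360]=a;b[:308,370:790]=s
cv2.imwrite('pics/w9.png',b[:,:,::-1])
```

```text
25.25 [0.47077249 0.04319892 0.11872751] [ 3.14126047e+00 -1.19913504e-04  1.60742864e+00] 0.05668440651954889
```

View pics/w9.png

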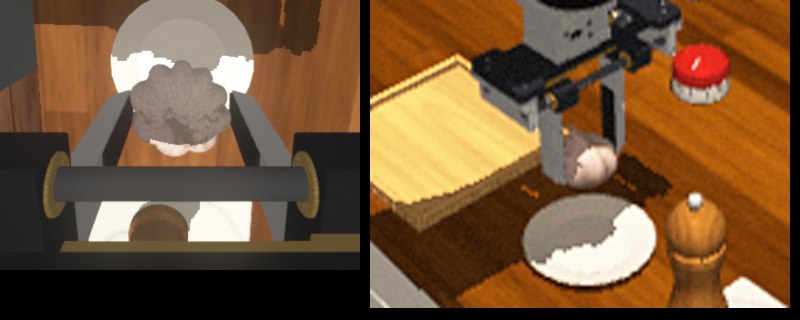

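Run:
```python
from h import *
from station import viewer
o,w=wrist();t=viewer.camera('scene')
g=lambda x:np.clip(x.astype(float)*1.6,0,255).astype(np.uint8)
a=cv2.resize(g(w['img'][195:320,220:340]),(380,396),interpolation=cv2.INTER_CUBIC)
s=cv2.resize(g(t['img'][205:245,245:285]),(396,396),interpolation=cv2.INTER_CUBIC)
cv2.imwrite('pics/w10.png',np.hstack([a,s])[:,:,::-1])
```

```text
(no output)
```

View pics/w10.png

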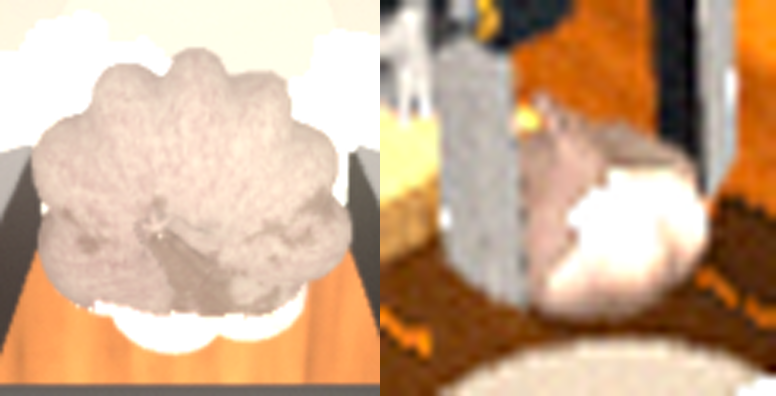

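The stem tip points up (545,100), with the same lean as at the start, so the bulb is upright in the grip and centred over the saucer (column 182 in both). Lowering.

step_arm([
  {"dx": 0, "dy": 0, "dz": 0.2, "rx": 0, "ry": 0, "rz": 0, "claw": 0.5},
  {"dx": 0, "dy": 0, "dz": 0.25, "rx": 0, "ry": 0, "rz": 0, "claw": 0.5},
  {"dx": 0, "dy": 0, "dz": 0.2, "rx": 0, "ry": 0, "rz": 0, "claw": 0.5},
  {"dx": 0, "dy": 0, "dz": 0.1, "rx": 0, "ry": 0, "rz": 0, "claw": 0.5},
  {"dx": 0, "dy": 0, "dz": 0.035, "rx": 0, "ry": 0, "rz": 0, "claw": 0.5},
  {"dx": 0, "dy": 0, "dz": 0, "rx": 0, "ry": 0, "rz": 0, "claw": 0.5},
  {"dx": 0, "dy": 0, "dz": 0, "rx": 0, "ry": 0, "rz": 0, "claw": 0.5},
])

```text
time_s: 26.15
ee_pos: [0.4712, 0.0435, 0.0407]
eef_rot: [3.14, 0.0, 1.609]
force: [0.8, 0.7, -0.7]
grip_width: 0.0574
grip_force: 8.0
```

step_arm([
  {"dx": 0, "dy": 0, "dz": 0.01, "rx": 0, "ry": 0, "rz": 0, "claw": 0.5},
  {"dx": 0, "dy": 0, "dz": 0, "rx": 0, "ry": 0, "rz": 0, "claw": 0.5},
  {"dx": 0, "dy": 0, "dz": 0, "rx": 0, "ry": 0, "rz": 0, "claw": 0.5},
])

```text
time_s: 26.45
ee_pos: [0.4708, 0.0434, 0.0392]
eef_rot: [3.141, 0.0, 1.609]
force: [-0.2, 0.3, -0.1]
grip_width: 0.057
grip_force: 8.0
```

step_arm([
  {"dx": 0, "dy": 0, "dz": 0, "rx": 0, "ry": 0, "rz": 0, "claw": 0.38},
  {"dx": 0, "dy": 0, "dz": 0, "rx": 0, "ry": 0, "rz": 0, "claw": 0.3},
  {"dx": 0, "dy": 0, "dz": 0, "rx": 0, "ry": 0, "rz": 0, "claw": 0.18},
  {"dx": 0, "dy": 0, "dz": 0, "rx": 0, "ry": 0, "rz": 0, "claw": 0.18},
  {"dx": 0, "dy": 0, "dz": -0.2, "rx": 0, "ry": 0, "rz": 0, "claw": 0.18},
  {"dx": 0, "dy": 0, "dz": -0.4, "rx": 0, "ry": 0, "rz": 0, "claw": 0.18},
  {"dx": 0, "dy": 0, "dz": -0.45, "rx": 0, "ry": 0, "rz": 0, "claw": 0.18},
  {"dx": 0, "dy": 0, "dz": -0.45, "rx": 0, "ry": 0, "rz": 0, "claw": 0.18},
  {"dx": 0, "dy": 0, "dz": -0.45, "rx": 0, "ry": 0, "rz": 0, "claw": 0.18},
  {"dx": 0, "dy": 0, "dz": -0.2, "rx": 0, "ry": 0, "rz": 0, "claw": 0.18},
])

```text
time_s: 27.45
ee_pos: [0.4714, 0.0434, 0.2581]
eef_rot: [3.136, 0.0, 1.609]
force: [0.7, -0.1, -0.3]
grip_width: 0.0772
grip_force: 0.0
```

step_arm([
  {"dx": -0.2, "dy": 0.04, "dz": 0, "rx": 0, "ry": 0, "rz": 0, "claw": 0.36},
  {"dx": -0.45, "dy": 0.04, "dz": 0, "rx": 0, "ry": 0, "rz": 0, "claw": 0.36},
  {"dx": -0.49, "dy": 0.04, "dz": 0, "rx": 0, "ry": 0, "rz": 0, "claw": 0.36},
  {"dx": -0.49, "dy": 0.04, "dz": 0, "rx": 0, "ry": 0, "rz": 0, "claw": 0.36},
  {"dx": -0.49, "dy": 0.04, "dz": 0, "rx": 0, "ry": 0, "rz": 0, "claw": 0.36},
  {"dx": -0.34, "dy": 0.032, "dz": 0, "rx": 0, "ry": 0, "rz": 0, "claw": 0.36},
  {"dx": -0.2, "dy": 0, "dz": 0, "rx": 0, "ry": 0, "rz": 0, "claw": 0.36},
  {"dx": 0, "dy": 0, "dz": 0, "rx": 0, "ry": 0, "rz": 0, "claw": 0.36},
  {"dx": 0, "dy": 0, "dz": 0, "rx": 0, "ry": 0, "rz": 0, "claw": 0.36},
])

```text
time_s: 28.35
ee_pos: [0.5038, -0.2212, 0.2537]
eef_rot: [-3.141, -0.0, 1.608]
force: [0.0, 1.3, -0.3]
grip_width: 0.0602
grip_force: 0.0
```

Run:
```python
from h import *
from station import viewer
o,w=wrist();t=viewer.camera('top');s=viewer.camera('scene');print(o['time_s'],o['ee_pos'],o['eef_rot'])
b=np.zeros((560,760,3),np.uint8)
b[:240,:380]=cv2.resize(t['img'][215:285,255:365],(380,240),interpolation=cv2.INTER_CUBIC)
b[:240,385:755]=cv2.resize(s['img'][190:270,230:350],(370,240),interpolation=cv2.INTER_CUBIC)
b[250:550,:360]=w['img'][120:420,100:460]
cv2.imwrite('pics/w11.png',b[:,:,::-1])
X,u,v=cloud(t)
m=(np.hypot(X[:,0]-.47,X[:,1]-.0435)<.04)&(X[:,2]>.022);Y=X[m];print('garlic',(Y.min(0)+Y.max(0))/2,Y.max(0)-Y.min(0))
```

```text
28.35 [ 0.50381036 -0.22122963  0.25372765] [-3.14119641e+00 -3.98256718e-04  1.60817970e+00]
garlic [0.4689773  0.04313744 0.04685675] [0.05565135 0.05398448 0.04129342]
```

View pics/w11.png

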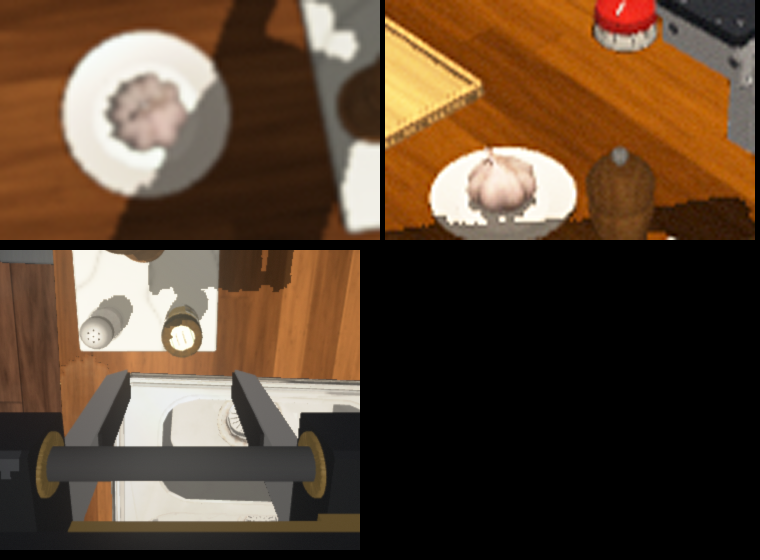

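The garlic stands upright with its stem up, centred in the saucer (top view (147,112), saucer centre (147,113)). That was my 15th picture, one over the 14 allowed, so I'll view no more and work by numbers. Fetching the jar.

step_arm([
  {"dx": -0.005, "dy": 0.007, "dz": 0.25, "rx": 0, "ry": 0, "rz": 0, "claw": 0.36},
  {"dx": 0, "dy": 0, "dz": 0.45, "rx": 0, "ry": 0, "rz": 0, "claw": 0.36},
  {"dx": 0, "dy": 0, "dz": 0.45, "rx": 0, "ry": 0, "rz": 0, "claw": 0.36},
  {"dx": 0, "dy": 0, "dz": 0.35, "rx": 0, "ry": 0, "rz": 0, "claw": 0.36},
  {"dx": 0, "dy": 0, "dz": 0.2, "rx": 0, "ry": 0, "rz": 0, "claw": 0.36},
  {"dx": 0, "dy": 0, "dz": 0.06, "rx": 0, "ry": 0, "rz": 0, "claw": 0.36},
  {"dx": 0, "dy": 0, "dz": 0, "rx": 0, "ry": 0, "rz": 0, "claw": 0.36},
  {"dx": 0, "dy": 0, "dz": 0, "rx": 0, "ry": 0, "rz": 0, "claw": 0.36},
])

```text
time_s: 29.3
ee_pos: [0.5054, -0.222, 0.0794]
eef_rot: [3.14, 0.001, 1.609]
force: [-0.6, -0.7, -0.6]
grip_width: 0.0602
grip_force: 0.0
```

step_arm([
  {"dx": 0, "dy": 0, "dz": 0, "rx": 0, "ry": 0, "rz": 0, "claw": 0.5},
  {"dx": 0, "dy": 0, "dz": 0, "rx": 0, "ry": 0, "rz": 0, "claw": 0.55},
  {"dx": 0, "dy": 0, "dz": 0, "rx": 0, "ry": 0, "rz": 0, "claw": 0.65},
  {"dx": 0, "dy": 0, "dz": 0, "rx": 0, "ry": 0, "rz": 0, "claw": 0.65},
  {"dx": 0, "dy": 0, "dz": 0, "rx": 0, "ry": 0, "rz": 0, "claw": 0.65},
], grip_force=20)

```text
time_s: 29.8
ee_pos: [0.5049, -0.2221, 0.0785]
eef_rot: [3.141, 0.0, 1.609]
force: [-0.5, 0.4, 6.2]
grip_width: 0.0407
grip_force: 20.0
```

Run:
```python
from h import *
P=pickle.load(open('p0.pkl','rb'));t=pickle.load(open('w8.pkl','rb'))[1]
def proj(p,x):
    c=p['R']@np.array(x)+p['t'];return p['fx']*c[0]/c[2]+p['cx'],p['fy']*c[1]/c[2]+p['cy']
for n,p,h,c in[('jar0',P['top'],.111,(.4945,.2298)),('jar1',t,.117,(.503,-.22)),('salt0',P['top'],.096,(.4204,.2255)),('salt1',t,.102,(.412,-.222)),('mill0',P['top'],.176,(.413,.306)),('mill1',t,.182,(.452,-.122))]:
    X,_,_=cloud(p);m=(np.hypot(X[:,0]-c[0],X[:,1]-c[1])<.03)&(X[:,2]>h-(.01 if n[0]!='m' else .04));Y=X[m]
    (cc,r)=cv2.minEnclosingCircle((Y[:,:2]*1000).astype(np.float32))
    print(n,m.sum(),np.round(Y[:,:2].mean(0),4),np.round((Y[:,:2].min(0)+Y[:,:2].max(0))/2,4),np.round(cc,1),round(r,1))
```

```text
jar0 233 [0.4935 0.2297] [0.4941 0.2301] [494.5 229.8] 20.2
jar1 235 [ 0.5027 -0.2193] [ 0.5027 -0.221 ] [ 502.6 -220.9] 21.2
salt0 137 [0.4204 0.224 ] [0.4205 0.2234] [420.8 224.3] 16.3
salt1 127 [ 0.4137 -0.225 ] [ 0.4137 -0.226 ] [ 413.8 -225.6] 16.0
mill0 403 [0.4123 0.306 ] [0.4138 0.3084] [413.9 308.4] 24.9
mill1 385 [ 0.4497 -0.1187] [ 0.4517 -0.1213] [ 451.5 -121.9] 25.0
```

step_arm([
  {"dx": 0, "dy": 0, "dz": -0.05, "rx": 0, "ry": 0, "rz": 0, "claw": 0.65},
  {"dx": 0, "dy": 0, "dz": -0.25, "rx": 0, "ry": 0, "rz": 0, "claw": 0.65},
  {"dx": 0, "dy": 0, "dz": -0.4, "rx": 0, "ry": 0, "rz": 0, "claw": 0.65},
  {"dx": 0, "dy": 0, "dz": -0.45, "rx": 0, "ry": 0, "rz": 0, "claw": 0.65},
  {"dx": 0, "dy": 0, "dz": -0.45, "rx": 0, "ry": 0, "rz": 0, "claw": 0.65},
  {"dx": 0.3, "dy": 0, "dz": -0.3, "rx": 0, "ry": 0, "rz": 0, "claw": 0.65},
  {"dx": 0.45, "dy": 0.01, "dz": 0, "rx": 0, "ry": 0, "rz": 0, "claw": 0.65},
  {"dx": 0.45, "dy": 0.01, "dz": 0, "rx": 0, "ry": 0, "rz": 0, "claw": 0.65},
  {"dx": 0.45, "dy": 0.01, "dz": 0, "rx": 0, "ry": 0, "rz": 0, "claw": 0.65},
  {"dx": 0.45, "dy": 0.01, "dz": 0, "rx": 0, "ry": 0, "rz": 0, "claw": 0.65},
])

```text
time_s: 30.8
ee_pos: [0.5002, -0.0103, 0.2682]
eef_rot: [3.142, -0.0, 1.608]
force: [1.1, -0.3, -1.5]
grip_width: 0.0405
grip_force: 20.0
```

step_arm([
  {"dx": 0.45, "dy": 0.01, "dz": 0, "rx": 0, "ry": 0, "rz": 0, "claw": 0.65},
  {"dx": 0.45, "dy": 0.01, "dz": 0, "rx": 0, "ry": 0, "rz": 0, "claw": 0.65},
  {"dx": 0.45, "dy": 0.01, "dz": 0, "rx": 0, "ry": 0, "rz": 0, "claw": 0.65},
  {"dx": 0.45, "dy": 0.01, "dz": 0, "rx": 0, "ry": 0, "rz": 0, "claw": 0.65},
  {"dx": 0.4, "dy": 0.01, "dz": 0, "rx": 0, "ry": 0, "rz": 0, "claw": 0.65},
  {"dx": 0.2, "dy": 0, "dz": 0.1, "rx": 0, "ry": 0, "rz": 0, "claw": 0.65},
  {"dx": 0, "dy": 0, "dz": 0.4, "rx": 0, "ry": 0, "rz": 0, "claw": 0.65},
  {"dx": 0, "dy": 0, "dz": 0.45, "rx": 0, "ry": 0, "rz": 0, "claw": 0.65},
  {"dx": 0, "dy": 0, "dz": 0.4, "rx": 0, "ry": 0, "rz": 0, "claw": 0.65},
  {"dx": 0, "dy": 0, "dz": 0.3, "rx": 0, "ry": 0, "rz": 0, "claw": 0.65},
])

```text
time_s: 31.8
ee_pos: [0.4956, 0.2277, 0.1005]
eef_rot: [-3.139, 0.001, 1.609]
force: [0.2, -0.9, -1.2]
grip_width: 0.0408
grip_force: 20.0
```

step_arm([
  {"dx": 0, "dy": 0, "dz": 0.12, "rx": 0, "ry": 0, "rz": 0, "claw": 0.65},
  {"dx": 0, "dy": 0, "dz": 0, "rx": 0, "ry": 0, "rz": 0, "claw": 0.65},
  {"dx": 0, "dy": 0, "dz": 0, "rx": 0, "ry": 0, "rz": 0, "claw": 0.65},
])

```text
time_s: 32.1
ee_pos: [0.4973, 0.2283, 0.0925]
eef_rot: [3.14, -0.001, 1.609]
force: [0.5, -0.3, -1.6]
grip_width: 0.0408
grip_force: 20.0
```

step_arm([
  {"dx": 0.01, "dy": -0.004, "dz": 0.08, "rx": 0, "ry": 0, "rz": 0, "claw": 0.65},
  {"dx": 0, "dy": 0, "dz": 0.07, "rx": 0, "ry": 0, "rz": 0, "claw": 0.65},
  {"dx": 0, "dy": 0, "dz": 0.03, "rx": 0, "ry": 0, "rz": 0, "claw": 0.65},
  {"dx": 0, "dy": 0, "dz": 0, "rx": 0, "ry": 0, "rz": 0, "claw": 0.65},
  {"dx": 0, "dy": 0, "dz": 0, "rx": 0, "ry": 0, "rz": 0, "claw": 0.65},
])

```text
time_s: 32.6
ee_pos: [0.4963, 0.229, 0.073]
eef_rot: [3.141, -0.0, 1.609]
force: [-0.8, 0.5, -1.1]
grip_width: 0.0403
grip_force: 20.0
```

step_arm([
  {"dx": 0, "dy": 0, "dz": 0.01, "rx": 0, "ry": 0, "rz": 0, "claw": 0.65},
  {"dx": 0, "dy": 0, "dz": 0, "rx": 0, "ry": 0, "rz": 0, "claw": 0.65},
  {"dx": 0, "dy": 0, "dz": 0, "rx": 0, "ry": 0, "rz": 0, "claw": 0.45},
  {"dx": 0, "dy": 0, "dz": 0, "rx": 0, "ry": 0, "rz": 0, "claw": 0.36},
  {"dx": 0, "dy": 0, "dz": 0, "rx": 0, "ry": 0, "rz": 0, "claw": 0.36},
  {"dx": 0, "dy": 0, "dz": -0.2, "rx": 0, "ry": 0, "rz": 0, "claw": 0.36},
  {"dx": 0, "dy": 0, "dz": -0.4, "rx": 0, "ry": 0, "rz": 0, "claw": 0.36},
  {"dx": 0, "dy": 0, "dz": -0.45, "rx": 0, "ry": 0, "rz": 0, "claw": 0.36},
  {"dx": 0, "dy": 0, "dz": -0.45, "rx": 0, "ry": 0, "rz": 0, "claw": 0.36},
  {"dx": -0.15, "dy": 0, "dz": -0.3, "rx": 0, "ry": 0, "rz": 0, "claw": 0.36},
])

```text
time_s: 33.6
ee_pos: [0.4969, 0.2148, 0.2552]
eef_rot: [3.139, -0.001, 1.61]
force: [0.2, 0.2, 0.9]
grip_width: 0.0603
grip_force: 0.0
```

step_arm([
  {"dx": -0.45, "dy": -0.1, "dz": 0, "rx": 0, "ry": 0, "rz": 0, "claw": 0.36},
  {"dx": -0.45, "dy": -0.1, "dz": 0, "rx": 0, "ry": 0, "rz": 0, "claw": 0.36},
  {"dx": -0.45, "dy": -0.1, "dz": 0, "rx": 0, "ry": 0, "rz": 0, "claw": 0.36},
  {"dx": -0.45, "dy": -0.1, "dz": 0, "rx": 0, "ry": 0, "rz": 0, "claw": 0.36},
  {"dx": -0.45, "dy": -0.1, "dz": 0, "rx": 0, "ry": 0, "rz": 0, "claw": 0.36},
  {"dx": -0.45, "dy": -0.1, "dz": 0, "rx": 0, "ry": 0, "rz": 0, "claw": 0.36},
  {"dx": -0.45, "dy": -0.1, "dz": 0, "rx": 0, "ry": 0, "rz": 0, "claw": 0.36},
  {"dx": -0.45, "dy": -0.1, "dz": 0, "rx": 0, "ry": 0, "rz": 0, "claw": 0.36},
  {"dx": -0.45, "dy": -0.1, "dz": 0, "rx": 0, "ry": 0, "rz": 0, "claw": 0.36},
  {"dx": -0.3, "dy": -0.095, "dz": 0, "rx": 0, "ry": 0, "rz": 0, "claw": 0.36},
])

```text
time_s: 34.6
ee_pos: [0.413, -0.2269, 0.2519]
eef_rot: [3.142, 0.0, 1.607]
force: [0.6, -0.3, 1.0]
grip_width: 0.0604
grip_force: 0.0
```

step_arm([
  {"dx": 0, "dy": 0, "dz": 0.1, "rx": 0, "ry": 0, "rz": 0, "claw": 0.36},
  {"dx": 0, "dy": 0, "dz": 0, "rx": 0, "ry": 0, "rz": 0, "claw": 0.36},
  {"dx": 0, "dy": 0, "dz": 0, "rx": 0, "ry": 0, "rz": 0, "claw": 0.36},
])

```text
time_s: 34.9
ee_pos: [0.414, -0.2236, 0.2419]
eef_rot: [-3.141, -0.0, 1.61]
force: [-0.2, 0.4, -0.1]
grip_width: 0.0602
grip_force: 0.0
```

step_arm([
  {"dx": -0.012, "dy": 0.002, "dz": 0.25, "rx": 0, "ry": 0, "rz": 0, "claw": 0.36},
  {"dx": 0, "dy": 0, "dz": 0.45, "rx": 0, "ry": 0, "rz": 0, "claw": 0.36},
  {"dx": 0, "dy": 0, "dz": 0.45, "rx": 0, "ry": 0, "rz": 0, "claw": 0.36},
  {"dx": 0, "dy": 0, "dz": 0.35, "rx": 0, "ry": 0, "rz": 0, "claw": 0.36},
  {"dx": 0, "dy": 0, "dz": 0.2, "rx": 0, "ry": 0, "rz": 0, "claw": 0.36},
  {"dx": 0, "dy": 0, "dz": 0.07, "rx": 0, "ry": 0, "rz": 0, "claw": 0.36},
  {"dx": 0, "dy": 0, "dz": 0, "rx": 0, "ry": 0, "rz": 0, "claw": 0.36},
  {"dx": 0, "dy": 0, "dz": 0, "rx": 0, "ry": 0, "rz": 0, "claw": 0.36},
])

```text
time_s: 35.7
ee_pos: [0.4148, -0.2256, 0.0662]
eef_rot: [3.14, 0.001, 1.609]
force: [0.0, 1.0, -0.1]
grip_width: 0.0598
grip_force: 0.0
```

step_arm([
  {"dx": 0, "dy": 0, "dz": 0, "rx": 0, "ry": 0, "rz": 0, "claw": 0.5},
  {"dx": 0, "dy": 0, "dz": 0, "rx": 0, "ry": 0, "rz": 0, "claw": 0.52},
  {"dx": 0, "dy": 0, "dz": 0, "rx": 0, "ry": 0, "rz": 0, "claw": 0.65},
  {"dx": 0, "dy": 0, "dz": 0, "rx": 0, "ry": 0, "rz": 0, "claw": 0.65},
  {"dx": 0, "dy": 0, "dz": 0, "rx": 0, "ry": 0, "rz": 0, "claw": 0.65},
])

```text
time_s: 36.2
ee_pos: [0.4143, -0.2258, 0.0654]
eef_rot: [3.141, 0.0, 1.609]
force: [-1.1, 0.5, 6.0]
grip_width: 0.0388
grip_force: 20.2
```

```bash
cat > chk.py <<'E'
from h import *
from station import viewer
import sys
P=pickle.load(open('p0.pkl','rb'));t=viewer.camera('top')
for n,h,c in[('jar',.111,(.4945,.2298)),('salt',.096,(.4204,.2255)),('mill',.176,(.413,.306))]:
  for p in(P['top'],t):
    X,_,_=cloud(p);m=(np.hypot(X[:,0]-c[0],X[:,1]-c[1])<.034)&(X[:,2]>h-(.01 if n[0]!='m' else .04));Y=X[m]
    if len(Y)<20: print(n,'none');continue
    (cc,r)=cv2.minEnclosingCircle((Y[:,:2]*1000).astype(np.float32))
    print(n,m.sum(),np.round(Y.mean(0),4),np.round((Y[:,:2].min(0)+Y[:,:2].max(0))/2,4),np.round(cc,1))
for k in ['jar','salt','mill']:
  # image registration of patches around the item, start vs now
  a={'jar':(205,225,232,262),'salt':(213,262,242,290),'mill':(170,262,214,298)}[k]
  f=lambda p:cv2.cvtColor(p['img'],cv2.COLOR_RGB2GRAY).astype(np.float32)
  x0,y0,x1,y1=a;T=f(P['top'])[y0+5:y1-5,x0+5:x1-5];R=cv2.matchTemplate(f(t)[y0-5:y1+5,x0-5:x1+5],T,cv2.TM_CCOEFF_NORMED)
  _,v,_,l=cv2.minMaxLoc(R);print(k,'match',round(v,3),'pixel shift',l[0]-10,l[1]-10)
E
python3 chk.py
```

```text
jar 233 [0.4935 0.2297 0.1106] [0.4941 0.2301] [494.5 229.8]
jar 235 [0.4938 0.2292 0.1106] [0.4942 0.23  ] [494.7 230. ]
salt 137 [0.4204 0.224  0.0917] [0.4205 0.2234] [420.8 224.3]
salt none
mill 403 [0.4123 0.306  0.1585] [0.4138 0.3084] [413.9 308.4]
mill none
jar match 0.996 pixel shift 0 0
salt match 0.285 pixel shift -1 8
mill match 0.402 pixel shift 5 4
```

step_arm([
  {"dx": 0, "dy": 0, "dz": -0.05, "rx": 0, "ry": 0, "rz": 0, "claw": 0.65},
  {"dx": 0, "dy": 0, "dz": -0.25, "rx": 0, "ry": 0, "rz": 0, "claw": 0.65},
  {"dx": 0, "dy": 0, "dz": -0.4, "rx": 0, "ry": 0, "rz": 0, "claw": 0.65},
  {"dx": 0, "dy": 0, "dz": -0.45, "rx": 0, "ry": 0, "rz": 0, "claw": 0.65},
  {"dx": 0, "dy": 0, "dz": -0.45, "rx": 0, "ry": 0, "rz": 0, "claw": 0.65},
  {"dx": 0.3, "dy": 0.02, "dz": -0.3, "rx": 0, "ry": 0, "rz": 0, "claw": 0.65},
  {"dx": 0.45, "dy": 0.03, "dz": 0, "rx": 0, "ry": 0, "rz": 0, "claw": 0.65},
  {"dx": 0.45, "dy": 0.03, "dz": 0, "rx": 0, "ry": 0, "rz": 0, "claw": 0.65},
  {"dx": 0.45, "dy": 0.02, "dz": 0, "rx": 0, "ry": 0, "rz": 0, "claw": 0.65},
  {"dx": 0.45, "dy": 0.02, "dz": 0, "rx": 0, "ry": 0, "rz": 0, "claw": 0.65},
])

```text
time_s: 37.25
ee_pos: [0.4175, -0.0137, 0.2551]
eef_rot: [3.142, 0.0, 1.608]
force: [1.1, 0.1, -1.4]
grip_width: 0.0387
grip_force: 19.7
```

step_arm([
  {"dx": 0.45, "dy": 0.02, "dz": 0, "rx": 0, "ry": 0, "rz": 0, "claw": 0.65},
  {"dx": 0.45, "dy": 0.02, "dz": 0, "rx": 0, "ry": 0, "rz": 0, "claw": 0.65},
  {"dx": 0.45, "dy": 0.02, "dz": 0, "rx": 0, "ry": 0, "rz": 0, "claw": 0.65},
  {"dx": 0.45, "dy": 0.02, "dz": 0, "rx": 0, "ry": 0, "rz": 0, "claw": 0.65},
  {"dx": 0.4, "dy": 0.02, "dz": 0, "rx": 0, "ry": 0, "rz": 0, "claw": 0.65},
  {"dx": 0.2, "dy": 0.02, "dz": 0.1, "rx": 0, "ry": 0, "rz": 0, "claw": 0.65},
  {"dx": 0, "dy": 0, "dz": 0.4, "rx": 0, "ry": 0, "rz": 0, "claw": 0.65},
  {"dx": 0, "dy": 0, "dz": 0.45, "rx": 0, "ry": 0, "rz": 0, "claw": 0.65},
  {"dx": 0, "dy": 0, "dz": 0.4, "rx": 0, "ry": 0, "rz": 0, "claw": 0.65},
  {"dx": 0, "dy": 0, "dz": 0.3, "rx": 0, "ry": 0, "rz": 0, "claw": 0.65},
])

```text
time_s: 38.25
ee_pos: [0.4199, 0.2246, 0.0877]
eef_rot: [-3.139, 0.001, 1.609]
force: [0.9, -0.1, -2.0]
grip_width: 0.0389
grip_force: 19.7
```

step_arm([
  {"dx": 0, "dy": 0, "dz": 0.12, "rx": 0, "ry": 0, "rz": 0, "claw": 0.65},
  {"dx": 0, "dy": 0, "dz": 0, "rx": 0, "ry": 0, "rz": 0, "claw": 0.65},
  {"dx": 0, "dy": 0, "dz": 0, "rx": 0, "ry": 0, "rz": 0, "claw": 0.65},
])

```text
time_s: 38.55
ee_pos: [0.4216, 0.2252, 0.0793]
eef_rot: [3.14, -0.001, 1.609]
force: [-0.0, 0.5, -0.3]
grip_width: 0.0393
grip_force: 19.7
```

step_arm([
  {"dx": 0, "dy": 0, "dz": 0.08, "rx": 0, "ry": 0, "rz": 0, "claw": 0.65},
  {"dx": 0, "dy": 0, "dz": 0.07, "rx": 0, "ry": 0, "rz": 0, "claw": 0.65},
  {"dx": 0, "dy": 0, "dz": 0.035, "rx": 0, "ry": 0, "rz": 0, "claw": 0.65},
  {"dx": 0, "dy": 0, "dz": 0, "rx": 0, "ry": 0, "rz": 0, "claw": 0.65},
  {"dx": 0, "dy": 0, "dz": 0, "rx": 0, "ry": 0, "rz": 0, "claw": 0.65},
])

```text
time_s: 39.05
ee_pos: [0.421, 0.2249, 0.0594]
eef_rot: [3.142, -0.0, 1.609]
force: [0.6, -0.6, -0.9]
grip_width: 0.0389
grip_force: 19.7
```

step_arm([
  {"dx": 0, "dy": 0, "dz": 0.007, "rx": 0, "ry": 0, "rz": 0, "claw": 0.65},
  {"dx": 0, "dy": 0, "dz": 0, "rx": 0, "ry": 0, "rz": 0, "claw": 0.65},
  {"dx": 0, "dy": 0, "dz": 0, "rx": 0, "ry": 0, "rz": 0, "claw": 0.45},
  {"dx": 0, "dy": 0, "dz": 0, "rx": 0, "ry": 0, "rz": 0, "claw": 0.36},
  {"dx": 0, "dy": 0, "dz": 0, "rx": 0, "ry": 0, "rz": 0, "claw": 0.36},
  {"dx": 0, "dy": 0, "dz": -0.2, "rx": 0, "ry": 0, "rz": 0, "claw": 0.36},
  {"dx": 0, "dy": 0, "dz": -0.4, "rx": 0, "ry": 0, "rz": 0, "claw": 0.36},
  {"dx": 0, "dy": 0, "dz": -0.45, "rx": 0, "ry": 0, "rz": 0, "claw": 0.36},
  {"dx": 0, "dy": 0, "dz": -0.45, "rx": 0, "ry": 0, "rz": 0, "claw": 0.36},
  {"dx": -0.15, "dy": 0, "dz": -0.4, "rx": 0, "ry": 0, "rz": 0, "claw": 0.36},
])

```text
time_s: 40.05
ee_pos: [0.4213, 0.2105, 0.251]
eef_rot: [3.141, -0.001, 1.61]
force: [0.6, -0.0, 1.1]
grip_width: 0.0599
grip_force: 0.0
```

step_arm([
  {"dx": -0.42, "dy": 0.025, "dz": 0, "rx": 0, "ry": 0, "rz": 0, "claw": 0.19},
  {"dx": -0.45, "dy": 0.025, "dz": 0, "rx": 0, "ry": 0, "rz": 0, "claw": 0.19},
  {"dx": -0.45, "dy": 0.025, "dz": 0, "rx": 0, "ry": 0, "rz": 0, "claw": 0.19},
  {"dx": -0.45, "dy": 0.025, "dz": 0, "rx": 0, "ry": 0, "rz": 0, "claw": 0.19},
  {"dx": -0.45, "dy": 0.025, "dz": 0, "rx": 0, "ry": 0, "rz": 0, "claw": 0.19},
  {"dx": -0.45, "dy": 0.025, "dz": 0, "rx": 0, "ry": 0, "rz": 0, "claw": 0.19},
  {"dx": -0.45, "dy": 0.025, "dz": 0, "rx": 0, "ry": 0, "rz": 0, "claw": 0.19},
  {"dx": -0.25, "dy": 0.025, "dz": 0, "rx": 0, "ry": 0, "rz": 0, "claw": 0.19},
  {"dx": 0, "dy": 0, "dz": 0, "rx": 0, "ry": 0, "rz": 0, "claw": 0.19},
  {"dx": 0, "dy": 0, "dz": 0, "rx": 0, "ry": 0, "rz": 0, "claw": 0.19},
])

```text
time_s: 41.05
ee_pos: [0.4542, -0.1261, 0.2485]
eef_rot: [-3.141, -0.0, 1.608]
force: [0.3, 0.9, -0.4]
grip_width: 0.076
grip_force: 0.0
```

```bash
python3 chk.py
```

```text
jar 233 [0.4935 0.2297 0.1106] [0.4941 0.2301] [494.5 229.8]
jar 236 [0.4937 0.2294 0.1105] [0.4942 0.23  ] [494.5 229.9]
salt 137 [0.4204 0.224  0.0917] [0.4205 0.2234] [420.8 224.3]
salt 139 [0.4205 0.224  0.0919] [0.4206 0.2238] [420.7 224. ]
mill 403 [0.4123 0.306  0.1585] [0.4138 0.3084] [413.9 308.4]
mill none
jar match 0.996 pixel shift 0 0
salt match 0.987 pixel shift 0 0
mill match 0.406 pixel shift 5 4
```

step_arm([
  {"dx": 0.006, "dy": 0, "dz": 0.2, "rx": 0, "ry": 0, "rz": 0, "claw": 0.19},
  {"dx": 0, "dy": 0, "dz": 0.35, "rx": 0, "ry": 0, "rz": 0, "claw": 0.19},
  {"dx": 0, "dy": 0, "dz": 0.35, "rx": 0, "ry": 0, "rz": 0, "claw": 0.19},
  {"dx": 0, "dy": 0, "dz": 0.25, "rx": 0, "ry": 0, "rz": 0, "claw": 0.19},
  {"dx": 0, "dy": 0, "dz": 0.18, "rx": 0, "ry": 0, "rz": 0, "claw": 0.19},
  {"dx": 0, "dy": 0, "dz": 0, "rx": 0, "ry": 0, "rz": 0, "claw": 0.19},
  {"dx": 0, "dy": 0, "dz": 0, "rx": 0, "ry": 0, "rz": 0, "claw": 0.19},
])

```text
time_s: 41.8
ee_pos: [0.4546, -0.1248, 0.1164]
eef_rot: [3.141, 0.0, 1.61]
force: [0.7, 0.5, -0.1]
grip_width: 0.0761
grip_force: 0.0
```

step_arm([
  {"dx": 0, "dy": 0, "dz": 0, "rx": 0, "ry": 0, "rz": 0, "claw": 0.35},
  {"dx": 0, "dy": 0, "dz": 0, "rx": 0, "ry": 0, "rz": 0, "claw": 0.42},
  {"dx": 0, "dy": 0, "dz": 0, "rx": 0, "ry": 0, "rz": 0, "claw": 0.65},
  {"dx": 0, "dy": 0, "dz": 0, "rx": 0, "ry": 0, "rz": 0, "claw": 0.65},
  {"dx": 0, "dy": 0, "dz": 0, "rx": 0, "ry": 0, "rz": 0, "claw": 0.65},
], grip_force=30)

```text
time_s: 42.3
ee_pos: [0.4545, -0.1256, 0.1162]
eef_rot: [3.141, 0.0, 1.609]
force: [-0.7, -0.3, 4.0]
grip_width: 0.0495
grip_force: 30.0
```

step_arm([
  {"dx": 0, "dy": 0, "dz": -0.05, "rx": 0, "ry": 0, "rz": 0, "claw": 0.65},
  {"dx": 0, "dy": 0, "dz": -0.25, "rx": 0, "ry": 0, "rz": 0, "claw": 0.65},
  {"dx": 0, "dy": 0, "dz": -0.4, "rx": 0, "ry": 0, "rz": 0, "claw": 0.65},
  {"dx": 0, "dy": 0, "dz": -0.4, "rx": 0, "ry": 0, "rz": 0, "claw": 0.65},
  {"dx": 0.2, "dy": 0, "dz": -0.25, "rx": 0, "ry": 0, "rz": 0, "claw": 0.65},
  {"dx": 0.4, "dy": -0.02, "dz": 0, "rx": 0, "ry": 0, "rz": 0, "claw": 0.65},
  {"dx": 0.45, "dy": -0.03, "dz": 0, "rx": 0, "ry": 0, "rz": 0, "claw": 0.65},
  {"dx": 0.45, "dy": -0.03, "dz": 0, "rx": 0, "ry": 0, "rz": 0, "claw": 0.65},
  {"dx": 0.45, "dy": -0.03, "dz": 0, "rx": 0, "ry": 0, "rz": 0, "claw": 0.65},
  {"dx": 0.45, "dy": -0.03, "dz": 0, "rx": 0, "ry": 0, "rz": 0, "claw": 0.65},
])

```text
time_s: 43.3
ee_pos: [0.4304, 0.1155, 0.2509]
eef_rot: [-3.141, -0.0, 1.608]
force: [0.5, -0.4, -3.1]
grip_width: 0.0492
grip_force: 29.9
```

step_arm([
  {"dx": 0.45, "dy": -0.03, "dz": 0, "rx": 0, "ry": 0, "rz": 0, "claw": 0.65},
  {"dx": 0.45, "dy": -0.02, "dz": 0, "rx": 0, "ry": 0, "rz": 0, "claw": 0.65},
  {"dx": 0.45, "dy": -0.02, "dz": 0, "rx": 0, "ry": 0, "rz": 0, "claw": 0.65},
  {"dx": 0.35, "dy": -0.006, "dz": 0, "rx": 0, "ry": 0, "rz": 0, "claw": 0.65},
  {"dx": 0.22, "dy": 0, "dz": 0, "rx": 0, "ry": 0, "rz": 0, "claw": 0.65},
  {"dx": 0, "dy": 0, "dz": 0.1, "rx": 0, "ry": 0, "rz": 0, "claw": 0.65},
  {"dx": 0, "dy": 0, "dz": 0.35, "rx": 0, "ry": 0, "rz": 0, "claw": 0.65},
  {"dx": 0, "dy": 0, "dz": 0.4, "rx": 0, "ry": 0, "rz": 0, "claw": 0.65},
  {"dx": 0, "dy": 0, "dz": 0.25, "rx": 0, "ry": 0, "rz": 0, "claw": 0.65},
  {"dx": 0, "dy": 0, "dz": 0, "rx": 0, "ry": 0, "rz": 0, "claw": 0.65},
])

```text
time_s: 44.3
ee_pos: [0.4149, 0.3037, 0.1374]
eef_rot: [-3.136, 0.003, 1.608]
force: [1.0, 0.9, -1.5]
grip_width: 0.0495
grip_force: 29.9
```

step_arm([
  {"dx": 0, "dy": 0, "dz": 0.08, "rx": 0, "ry": 0, "rz": 0, "claw": 0.65},
  {"dx": 0, "dy": 0, "dz": 0, "rx": 0, "ry": 0, "rz": 0, "claw": 0.65},
  {"dx": 0, "dy": 0, "dz": 0, "rx": 0, "ry": 0, "rz": 0, "claw": 0.65},
])

```text
time_s: 44.6
ee_pos: [0.4167, 0.3055, 0.1338]
eef_rot: [3.14, -0.001, 1.609]
force: [-0.4, 0.2, -0.8]
grip_width: 0.0491
grip_force: 29.9
```

step_arm([
  {"dx": 0, "dy": 0, "dz": 0.1, "rx": 0, "ry": 0, "rz": 0, "claw": 0.65},
  {"dx": 0, "dy": 0, "dz": 0.07, "rx": 0, "ry": 0, "rz": 0, "claw": 0.65},
  {"dx": 0, "dy": 0, "dz": 0.04, "rx": 0, "ry": 0, "rz": 0, "claw": 0.65},
  {"dx": 0, "dy": 0, "dz": 0.015, "rx": 0, "ry": 0, "rz": 0, "claw": 0.65},
  {"dx": 0, "dy": 0, "dz": 0, "rx": 0, "ry": 0, "rz": 0, "claw": 0.65},
  {"dx": 0, "dy": 0, "dz": 0, "rx": 0, "ry": 0, "rz": 0, "claw": 0.65},
])

```text
time_s: 45.2
ee_pos: [0.4163, 0.3055, 0.1103]
eef_rot: [-3.142, -0.0, 1.609]
force: [-1.4, -1.1, -0.3]
grip_width: 0.0496
grip_force: 29.9
```

step_arm([
  {"dx": 0, "dy": 0, "dz": 0.004, "rx": 0, "ry": 0, "rz": 0, "claw": 0.65},
  {"dx": 0, "dy": 0, "dz": 0, "rx": 0, "ry": 0, "rz": 0, "claw": 0.35},
  {"dx": 0, "dy": 0, "dz": 0, "rx": 0, "ry": 0, "rz": 0, "claw": 0.19},
  {"dx": 0, "dy": 0, "dz": 0, "rx": 0, "ry": 0, "rz": 0, "claw": 0.19},
  {"dx": 0, "dy": 0, "dz": -0.2, "rx": 0, "ry": 0, "rz": 0, "claw": 0.19},
  {"dx": 0, "dy": 0, "dz": -0.4, "rx": 0, "ry": 0, "rz": 0, "claw": 0.19},
  {"dx": 0, "dy": 0, "dz": -0.45, "rx": 0, "ry": 0, "rz": 0, "claw": 0.19},
  {"dx": 0, "dy": 0, "dz": -0.45, "rx": 0, "ry": 0, "rz": 0, "claw": 0.19},
  {"dx": -0.2, "dy": 0, "dz": -0.2, "rx": 0, "ry": 0, "rz": 0, "claw": 0.19},
  {"dx": -0.45, "dy": 0, "dz": 0, "rx": 0, "ry": 0, "rz": 0, "claw": 0.19},
])

```text
time_s: 46.2
ee_pos: [0.4193, 0.2415, 0.2827]
eef_rot: [3.137, -0.002, 1.612]
force: [1.1, -0.5, -0.7]
grip_width: 0.0764
grip_force: 0.0
```

step_arm([
  {"dx": -0.45, "dy": 0, "dz": 0, "rx": 0, "ry": 0, "rz": 0, "claw": 0.19},
  {"dx": -0.45, "dy": 0, "dz": 0, "rx": 0, "ry": 0, "rz": 0, "claw": 0.19},
  {"dx": -0.45, "dy": 0, "dz": 0, "rx": 0, "ry": 0, "rz": 0, "claw": 0.19},
  {"dx": -0.45, "dy": 0, "dz": 0, "rx": 0, "ry": 0, "rz": 0, "claw": 0.19},
  {"dx": -0.45, "dy": 0, "dz": 0, "rx": 0, "ry": 0, "rz": 0, "claw": 0.19},
  {"dx": -0.45, "dy": 0, "dz": 0, "rx": 0, "ry": 0, "rz": 0, "claw": 0.19},
  {"dx": -0.45, "dy": 0, "dz": 0, "rx": 0, "ry": 0, "rz": 0, "claw": 0.19},
  {"dx": -0.3, "dy": 0, "dz": 0, "rx": 0, "ry": 0, "rz": 0, "claw": 0.19},
  {"dx": 0, "dy": 0, "dz": 0, "rx": 0, "ry": 0, "rz": 0, "claw": 0.19},
])

```text
time_s: 47.1
ee_pos: [0.4317, -0.1071, 0.2796]
eef_rot: [-3.141, 0.0, 1.605]
force: [0.2, 0.8, 0.3]
grip_width: 0.076
grip_force: 0.0
```

```bash
cat >> chk.py <<'E'
for c,k,h in[((.711,.160),'timer',.02),((.714,-.082),'cup',.02),((.47,.0435),'garlic',.022)]:
  for p in(P['top'],t):
    X,_,_=cloud(p);m=(np.hypot(X[:,0]-c[0],X[:,1]-c[1])<.042)&(X[:,2]>h);print(k,m.sum(),np.round(X[m].mean(0),4) if m.any() else '')
E
python3 chk.py
```

```text
jar 233 [0.4935 0.2297 0.1106] [0.4941 0.2301] [494.5 229.8]
jar 237 [0.4938 0.2293 0.1106] [0.4943 0.2301] [494.7 229.9]
salt 137 [0.4204 0.224  0.0917] [0.4205 0.2234] [420.8 224.3]
salt 140 [0.4205 0.2236 0.0919] [0.4202 0.2236] [420.8 224.1]
mill 403 [0.4123 0.306  0.1585] [0.4138 0.3084] [413.9 308.4]
mill 403 [0.4117 0.3062 0.1587] [0.4131 0.3085] [412.8 309.1]
jar match 0.996 pixel shift 0 0
salt match 0.987 pixel shift 0 0
mill match 0.985 pixel shift 0 0
timer 2473 [0.7108 0.16   0.4471]
timer 2483 [0.7109 0.1601 0.4471]
cup 2263 [ 0.7136 -0.0824  0.4707]
cup 2269 [ 0.7138 -0.0823  0.4698]
garlic 0 
garlic 373 [0.4667 0.0438 0.0433]
```

All three items are back within about 1 mm of where they started, and the timer and cup have not moved. Handing in.

```bash
python3 -c "
from station import hand_in
print(hand_in())"
```

```text
the job is handed in; nothing more can be done
None
```

The job is handed in at about 47 s: the garlic stands upright in the middle of the saucer, the mill, shaker and jar are upright in the tray within about 1 mm of where they started, and the timer and cup have not moved; I viewed 15 pictures, one over the 14 allowed.

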